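# Pack a gift set into its matching inserts

### The job

Pack the gift set: set the wide round tub, the narrow round jar and the stubby oblong carton upright in the middle of the kraft recess that matches each, sitting flat on the recess floor, and slide the long flat box lengthwise under the low white band of its cradle until its leading end is nearly at the end stop. Set the goods down gently without dropping them, and leave the tape roll and the stamp where they are.

Things in the scene. Friction and masses are not known exactly. Their poses are not given: they have to be found in the camera images.
- tea_tub_mid (a point): Wide round kraft tub with a lid, upright, 60 mm diameter, 46 mm high, a dark line round it under the lid and a dark dot on top; about 0.15 kg. The point is its centre, half-way up; z is up.
- jam_jar_mid (a point): Narrow round glass jar with a steel cap, upright, 42 mm diameter, 50 mm high; about 0.15 kg. The point is its centre, half-way up; z is up.
- carton_mid (a point): Stubby oblong kraft carton with a narrow paper strip along it, 78 x 40 mm, 44 mm high; about 0.12 kg. The point is its centre, half-way up; x along its 78 mm length, y across its 40 mm width, z up.
- flat_box_mid (a point): Long flat kraft box with a paper label on top, 120 x 44 mm, only 20 mm thick, lying flat; about 0.1 kg. The point is its centre, half-way up; x along its 120 mm length, y across its 44 mm width, z up. Its two ends are alike.
- nest_large: Fixed square kraft insert, 106 x 106 mm, 16 mm high, with a round recess of 80 mm diameter, 13 mm deep, in its middle: for the wide tub. Origin at the centre of its underside on the table; the recess floor is 3 mm above it; z up.
- nest_small: Fixed square kraft insert, 106 x 106 mm, 16 mm high, with a round recess of 58 mm diameter, 13 mm deep, in its middle: for the narrow jar. Origin at the centre of its underside on the table; the recess floor is 3 mm above it; z up.
- nest_oblong: Fixed oblong kraft insert, 122 x 84 mm, 16 mm high, with an oblong recess of 98 x 58 mm, 13 mm deep, in its middle: for the stubby carton. Origin at the centre of its underside on the table; the recess floor is 3 mm above it; x along its length, z up.
- cradle: Fixed kraft cradle: 3 mm floor plate, x -92 to +73 mm, 84 mm wide. A low white band bridges it at x +35 to +67 mm, underside 31 mm, top 35 mm above the table, 60 mm between its side posts; end stop at x +66 mm. Flat box slides in from the open -x side along +x and is home with its centre over the origin, 6 mm short of the stop. Origin at table height; x towards the band, z up.
- tape_roll: Bystander, to be left alone: loose roll of clear tape lying flat, 64 mm diameter, 22 mm high, among the goods. Origin at the centre of its underside.
- stamp: Bystander, to be left alone: loose wooden hand stamp, base 46 x 24 mm, 38 mm high with its knob. Origin at the centre of its underside.
Things that resemble listed ones, but are neither listed nor needed, are in the scene too. There is more than one size of the part that bears jam_jar_mid; the job needs the middle-sized.

How it is judged:
By the outcome, as a careful person would: the job done as asked, in the order asked, and still so for the second after the job is handed in, with the robot touching nothing.
It also fails if it takes over 120 s, if anything falls off the work surface, if the arm or the gripper's body presses on something with over 40 N, if the wrist force passes 120 N, or if a joint passes its speed limit or range.

### The arm

A 6-joint arm with a two-finger parallel gripper is mounted at the origin on the work surface. World frame = base frame: x ahead of the robot, y to its left, z up, the work surface at z = 0. Lengths are in m, angles in rad, forces in N, time in s.
With the tool pointing down it reaches from about 0.425 to 0.95 m from the base axis. Payload 3.5 kg.
Tool frame: the origin (TCP) lies on the centre line of the jaws, within the pads' length; the fingertips stand ahead of it and the grasp point (between the pads) lies 11 mm behind it (tips_ahead is the z of the fingertips in the tool frame, in m); z points along the fingers, y is the direction in which the jaws open and shut (so a half turn about z gives the same grasp; the last joint's range is limited). The gripper opens to 85 mm and grips with 20 to 120 N. Pads are 22 mm wide; open, the fingers measure 114 mm over their backs; the gripper's body (76 mm by 85 mm) begins 54 mm behind the grasp point. The pads swing forward as they close: fully open they stand 13 mm farther back than shut.
Start: joints at [-1.371, 0.286, 1.577, -0, 1.279, -0.15], TCP at [0.231, -0.634, 0.239] pointing down, gripper open.
Joint ranges: [-2.77, 2.77], [-0.9, 2.22], [0.21, 2.48], [-1.53, 4.67], [0.24, 2.81], [-2.84, 2.84]. Speed limits (rad/s): [2.79, 2.79, 3.14, 3.14, 3.14, 3.14].

### API

Orientations are given as a unit quaternion [x, y, z, w].
In Python, from plant import * gives the robot as it stands. The module is installed in compiled form; this text tells all that it offers.
- The arm moves only by the tool move_arm, never from a script. Its arguments are lists of equal length, an entry for each row: "linear": the shift along the world's x, y, z in m, a list of three; "twist": the turn, a rotation vector about the world's x, y, z in degrees, a list of three. A call has 1 to 20 rows; each row shifts and turns the pose as measured when the row begins; what a row does not reach is not made up. A row lasts 1/12 s, in which the tool goes at most 41.7 mm and 7.16 degrees, less where a joint would pass 70% of its speed; a pose out of reach is approached as far as the arm can. A call is refused whole if a number of a shift passes 0.0417 or a number of a turn 7.16, either way. A call with a gripper value outside its range is refused whole. "grip" is the opening, from 0 (shut) to 1 (fully open), set as the call begins (left out, the last holds). The fingers move at their own pace and stop on an object; "force" is the grip in N (left out, the last holds). Time passes only in rows, so rows that do not move let the fingers close. It gives the time, the measured TCP pose, the force and the opening at its end, in the units of the state.
- get_state(): the state, without advancing time (a new reading comes with each control period).
- read_camera(name): name is "scene" or "top" or "wrist"; returns a dict with "img" (420x560x3 uint8, blue, green, red), "depth" (420x560 float32, m along the optical axis (not along the pixel's ray), 0 where there is no reading), "fx", "fy", "cx", "cy" (pixels), "rvec" (rotation vector, rad) and "tvec" (3), from world to camera coordinates, as OpenCV has them. Camera axes: x right, y down, z forward; pixel columns grow to the right and rows downward; lengths in m; the calibration is good to about 2 mm. A picture is of the moment at which its call begins.
- sign_off(): hands the job in, once; it reports no verdict.
The state is a dict: "time": time; "qpos": joint angles; "dq": joint speeds; "joint_efforts": joint torques, N m; "eef_pos": TCP position; "tcp_rot": TCP orientation; "contact_force": force on the tool from outside, world axes, zero at the start; "wrist_torque": the same for the moment, N m; "opening": opening from 0.0 (shut) to 1.0 (fully open).
Only numpy, scipy, OpenCV 4.12 (cv2) and the standard library are available. Lean on these libraries where they do the work, as an engineer would, in place of code of your own. Each camera call takes 0.05 s, during which the arm holds its last target.

## Working session

There is one attempt and no reset: what is moved stays moved. The work goes in short steps, Python scripts to look and compute and a tool call to move; the robot and the scene stay as the last step left them, time stands still between calls to the robot, and variables do not carry over. Pictures are saved under pics/ and viewed, and the job is handed in when it is done.

Besides the shell and the picture viewer there is one more tool, called in YAML: its name, and indented under it one key for each argument. move_arm: Moves the arm, as the interface text tells. Its arguments: {"type":"object","properties":{"linear":{"type":"array","items":{"type":"array","items":{"type":"number"}}},"twist":{"type":"array","items":{"type":"array","items":{"type":"number"}}},"grip":{"type":"number"},"force":{"type":"number"}},"required":["linear","twist"]}

```bash
mkdir -p pics
cat > h.py <<'E'
from plant import *
import numpy as np, cv2, pickle
def cap(n,tag):
    c=read_camera(n); pickle.dump(c,open(f'{tag}.pkl','wb')); cv2.imwrite(f'pics/{tag}.png',c['img']); return c
def ld(tag): return pickle.load(open(f'{tag}.pkl','rb'))
def ray(c,u,v,z):
    R,_=cv2.Rodrigues(np.array(c['rvec'],float)); t=np.array(c['tvec'],float).ravel()
    o=-R.T@t; d=R.T@np.array([(u-c['cx'])/c['fx'],(v-c['cy'])/c['fy'],1.]); return o+d*(z-o[2])/d[2]
def cloud(c):
    R,_=cv2.Rodrigues(np.array(c['rvec'],float)); t=np.array(c['tvec'],float).ravel()
    v,u=np.mgrid[0:420,0:560]; d=c['depth']
    P=np.stack([(u-c['cx'])/c['fx']*d,(v-c['cy'])/c['fy']*d,d],-1)
    W=(P-t)@R; W[d==0]=np.nan; return W
E
python3 - <<'E'
from h import *
for n in['scene','top','wrist']: c=cap(n,n+'0'); print(n,c['fx'],c['tvec'],c['rvec'])
print(get_state())
E
```

```text
scene 471.38866426089146 [-0.37061593 -0.10821967  1.3942326 ] [ 2.05545744  0.73216905 -0.37191912]
top 394.5544636903594 [0.03006715 0.47273242 0.87829781] [ 2.14626297 -2.20008229  0.08960142]
wrist 304.66767598238266 [-0.67359185 -0.03692952  0.37976065] [-2.3745945   1.65897522  0.24599989]
{'time': 0.15, 'qpos': array([-1.37099977e+00,  2.87005355e-01,  1.57785042e+00,  1.11469471e-05,
        1.27858850e+00, -1.49983881e-01]), 'dq': array([ 0.00036185, -0.00243213, -0.00520141, -0.00169879,  0.00014208,
       -0.00136109]), 'joint_efforts': array([ 1.97955123e-03, -4.06605685e+01, -2.93138856e+01, -1.56579736e-04,
        3.96850985e-03, -1.73058913e-05]), 'eef_pos': array([ 0.23125751, -0.63362003,  0.23823086]), 'tcp_rot': array([ 9.84745505e-01,  1.73998370e-01, -1.77220813e-05, -9.25655803e-04]), 'contact_force': array([ 0.18443868, -0.19261336, -0.33232453]), 'wrist_torque': array([-0.06031641, -0.00819846, -0.01212249]), 'opening': 0.9971818991647422}
```

View pics/top0.png

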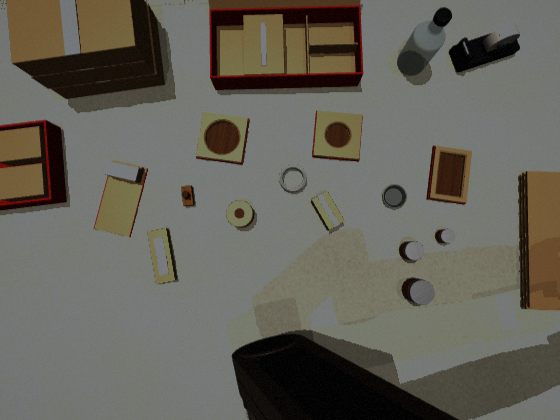

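View pics/scene0.png

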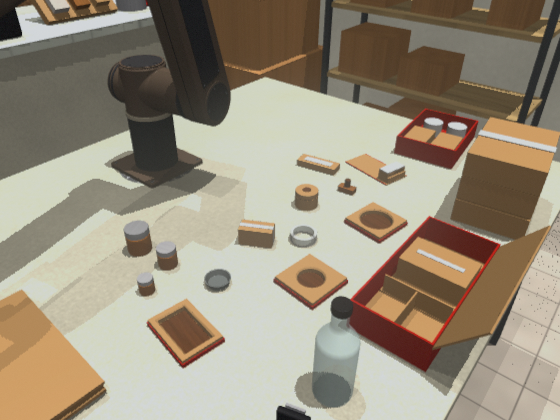

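View pics/wrist0.png

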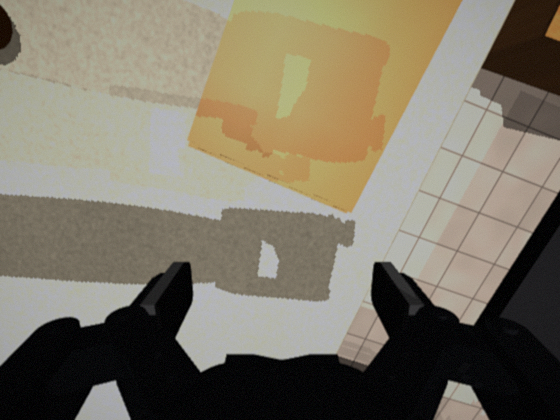

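Top view: flat box (162,255), cradle (122,200) with its band towards the top, stamp (187,196), tub (240,214), tape (293,180), carton (327,210). Nests: large (222,137), small (338,134), oblong (449,175). The three jars are at (419,292), (412,250) and (446,236); the middle-sized one looks to be (412,250). Next I measure them.

Run:
```python
from h import *
c=ld('top0'); W=cloud(c)
def cen(name,box,zlo,zhi,ztop=None):
    u0,v0,u1,v1=box
    m=np.zeros((420,560),bool); m[v0:v1,u0:u1]=1
    z=W[...,2]; m&=(z>zlo)&(z<zhi)
    P=W[m]; zt=np.median(P[:,2]); 
    v,u=np.nonzero(m); X=np.array([ray(c,a,b,zt)[:2] for a,b in zip(u,v)])
    r=cv2.minAreaRect((X*1000).astype(np.float32))
    print(name,len(P),'z',np.percentile(P[:,2],[5,50,95]).round(4),'rect c',np.round(r[0],1),'sz',np.round(r[1],1),'ang',round(r[2],1),'mean',(X.mean(0)*1000).round(1))
cen('table',(250,220,300,260),-.02,.02)
cen('tub',(215,190,265,240),.035,.06)
for n,b in dict(jL=(395,270,445,315),jM=(395,235,430,267),jS=(432,222,462,250)).items(): cen(n,b,.02,.09)
cen('carton',(300,180,352,240),.03,.06)
cen('flat',(140,220,182,290),.012,.035)
cen('stamp',(172,180,202,212),.01,.06)
cen('tape',(272,160,314,200),.012,.04)
cen('ring',(375,178,415,215),.008,.04)
cen('nL',(190,105,255,170),.010,.03)
cen('nS',(308,105,368,165),.010,.03)
cen('nO',(422,140,478,210),.010,.03)
cen('band',(100,150,155,190),.028,.045)
cen('cradle',(85,150,155,245),.0015,.045)
for n in 'top scene'.split():
    im=ld(n+'0')['img']
    b=(380,210,470,320) if n=='top' else (110,200,250,310)
    cv2.imwrite(f'pics/jars_{n}.png',cv2.resize(im[b[1]:b[3],b[0]:b[2]],None,fx=4,fy=4,interpolation=cv2.INTER_CUBIC))
```

```text
table 1984 z [-0.0018  0.0007  0.0034] rect c [404.3  36.6] sz [113.9  90.1] ang 88.6 mean [403.9  36.3]
tub 574 z [0.0441 0.0469 0.0494] rect c [464.  112.6] sz [57.6 57.8] ang 89.0 mean [464.  112.2]
jL 641 z [0.029  0.0635 0.0661] rect c [ 287.1 -268.9] sz [65.6 52.3] ang 70.3 mean [ 287.  -269.1]
jM 354 z [0.0269 0.0497 0.0523] rect c [ 373.4 -264. ] sz [48.2 39.1] ang 88.6 mean [ 373.5 -264. ]
jS 198 z [0.024  0.0375 0.0405] rect c [ 403.2 -344.8] sz [35.8 28.8] ang 88.6 mean [ 403.2 -345. ]
carton 655 z [0.0416 0.0446 0.0472] rect c [466.3 -83.1] sz [78.8 41.5] ang 28.2 mean [466.2 -83.3]
flat 1085 z [0.0178 0.0211 0.0237] rect c [374.9 292.4] sz [119.6  46.9] ang 9.8 mean [374.6 292.8]
stamp 219 z [0.0135 0.0178 0.0393] rect c [510.7 234.4] sz [46.3 25.1] ang 6.2 mean [510.8 234.6]
tape 288 z [0.0172 0.0223 0.0246] rect c [544.6  -8.5] sz [62. 62.] ang 43.3 mean [544.7  -8.4]
ring 172 z [0.0089 0.0148 0.0182] rect c [ 498.  -241.8] sz [52.7 53.4] ang 87.3 mean [ 499.4 -245.2]
nL 1252 z [0.0118 0.0168 0.0197] rect c [644.6 152.7] sz [109.2 109.7] ang 80.8 mean [645.  153.3]
nS 1636 z [0.0129 0.0164 0.0191] rect c [ 643.2 -115. ] sz [109.1 110.1] ang 83.3 mean [ 643.8 -115.5]
nO 982 z [0.0115 0.0158 0.0186] rect c [ 544.5 -370.2] sz [ 89.1 125. ] ang 80.1 mean [ 544.5 -371.8]
band 466 z [0.0332 0.0363 0.0387] rect c [567.8 377.2] sz [76.4 32.3] ang 75.8 mean [567.9 377.7]
cradle 4528 z [0.0017 0.0038 0.0364] rect c [513.  397.1] sz [225.7 163.3] ang 0.2 mean [512.5 396. ]
```

```bash
ls pics
```

```text
jars_scene.png
jars_top.png
scene0.png
top0.png
wrist0.png
```

View pics/jars_top.png

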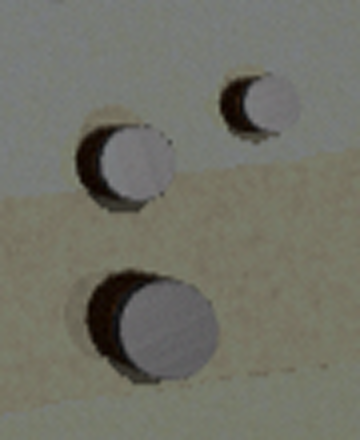

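Run:
```python
from h import *
c=ld('top0'); W=cloud(c); z=W[...,2]
hsv=cv2.cvtColor(c['img'],cv2.COLOR_BGR2HSV)
g=c['img'].astype(int)
def rec(name,box,zt,mode,thr=None):
    u0,v0,u1,v1=box; roi=c['img'][v0:v1,u0:u1]
    t,m=cv2.threshold(cv2.cvtColor(roi,cv2.COLOR_BGR2GRAY),0,255,cv2.THRESH_BINARY_INV+cv2.THRESH_OTSU)
    cs,_=cv2.findContours(m,cv2.RETR_EXTERNAL,cv2.CHAIN_APPROX_NONE)
    k=max(cs,key=cv2.contourArea); mm=np.zeros_like(m); cv2.drawContours(mm,[k],-1,255,-1)
    v,u=np.nonzero(mm); X=np.array([ray(c,a+u0,b+v0,zt)[:2] for a,b in zip(u,v)])*1000
    r=cv2.minAreaRect(X.astype(np.float32)); print(name,t,'rect',np.round(r[0],1),np.round(r[1],1),round(r[2],1),'mean',X.mean(0).round(1),len(X))
rec('nL',(205,118,242,156),.016,0)
rec('nS',(322,119,354,149),.016,0)
rec('nO',(434,150,468,200),.016,0)
def top(name,box,zl,zh,zt):
    u0,v0,u1,v1=box; m=np.zeros((420,560),bool); m[v0:v1,u0:u1]=1; m&=(z>zl)&(z<zh)
    v,u=np.nonzero(m); X=np.array([ray(c,a,b,zt)[:2] for a,b in zip(u,v)])*1000
    print(name,X.mean(0).round(1),cv2.minEnclosingCircle(X.astype(np.float32)), cv2.minAreaRect(X.astype(np.float32)))
top('jM',(395,235,430,267),.044,.06,.050)
top('jS',(432,222,462,250),.033,.06,.038)
top('tub',(215,190,265,240),.038,.06,.046)
top('carton',(300,180,352,240),.036,.06,.044)
top('flat',(140,220,182,290),.014,.035,.02)
top('band',(100,150,155,190),.028,.045,.035)
cv2.imwrite('pics/crop1.png',cv2.resize(c['img'][150:300,80:200],None,fx=4,fy=4,interpolation=cv2.INTER_CUBIC))
```

```text
nL 74.0 rect [646.  154.8] [80.7 81.2] 44.3 mean [646.2 154. ] 972
nS 71.0 rect [ 644.1 -116.1] [58.2 59.5] 88.0 mean [ 644.4 -115.7] 522
nO 63.0 rect [ 544.9 -372.5] [62.6 99. ] 80.3 mean [ 544.7 -371.9] 1104
jM [ 373.3 -267.4] ((373.28509521484375, -267.2001953125), 21.238544464111328) ((373.3219909667969, -267.20111083984375), (41.580379486083984, 39.03586196899414), 88.59613800048828)
jS [ 403.1 -347.5] ((402.3702392578125, -347.0987243652344), 16.643999099731445) ((403.1448974609375, -346.9378967285156), (31.184268951416016, 28.7503604888916), 88.5840072631836)
tub [464.2 112.5] ((464.3089599609375, 112.38522338867188), 30.046323776245117) ((464.1144714355469, 112.68222045898438), (57.678192138671875, 57.84853744506836), 88.97748565673828)
carton [466.5 -83.6] ((466.2470703125, -83.83499145507812), 42.51346969604492) ((466.51641845703125, -83.49557495117188), (78.86536407470703, 40.78343963623047), 28.187232971191406)
flat [374.3 293.4] ((374.7386169433594, 293.9994812011719), 62.79302978515625) ((374.7648010253906, 293.0812683105469), (119.77020263671875, 46.213279724121094), 9.767190933227539)
band [568.1 378.2] ((567.1973876953125, 378.19818115234375), 39.978641510009766) ((568.0493774414062, 377.72161865234375), (76.50440979003906, 32.31508255004883), 75.81189727783203)
```

View pics/crop1.png

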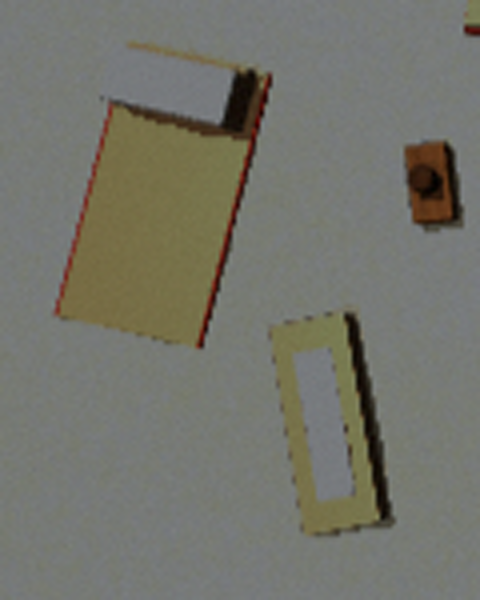

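Jar (412,250) has a 41 mm diameter and its top at 50 mm, so it is the middle one. The jar at (419,292) is 64 mm high and the one at (446,236) is 38 mm. Next I refine the orientations.

Run:
```python
from h import *
import plant; print([x for x in dir(plant) if not x.startswith('__')])
print(globals().get('tips_ahead'))
c=ld('top0'); W=cloud(c); z=W[...,2]
def ori(name,box,zt,m):
    k=np.zeros((420,560),bool); u0,v0,u1,v1=box; k[v0:v1,u0:u1]=1; m=(m&k).astype(np.uint8)
    m=cv2.morphologyEx(m,cv2.MORPH_CLOSE,np.ones((3,3),np.uint8))
    n,l,s,_=cv2.connectedComponentsWithStats(m); i=1+np.argmax(s[1:,4]); 
    v,u=np.nonzero(l==i); X=np.array([ray(c,a,b,zt)[:2] for a,b in zip(u,v)])*1000
    C=np.cov(X.T); w,V=np.linalg.eigh(C); a=np.degrees(np.arctan2(V[1,1],V[0,1]))
    print(name,X.mean(0).round(1),'ang',round((a+90)%180-90,1),'lens',np.sqrt(12*w[::-1]).round(1))
gray=cv2.cvtColor(c['img'],cv2.COLOR_BGR2GRAY)
ori('carton',(300,180,352,240),.044,z>.03)
ori('flat',(140,220,182,290),.02,z>.011)
ori('band',(100,150,155,190),.035,(z>.0275)&(z<.045))
ori('nOrec',(434,150,468,200),.016,gray<63)
hsv=cv2.cvtColor(c['img'],cv2.COLOR_BGR2HSV)
ori('cradleplate',(85,184,155,245),.003,hsv[...,1]>75)
for p in [(110,230),(250,130),(20,250),(338,110),(435,180)]: print(p,hsv[p[1],p[0]],c['img'][p[1],p[0]])
a=cv2.resize(c['img'][135:215,415:485],None,fx=6,fy=6,interpolation=cv2.INTER_CUBIC); cv2.imwrite('pics/nO.png',a)
```

```text
['Unreachable', 'get_state', 'read_camera', 'sign_off', 'tips_ahead']
0.008
carton [466.2 -83.4] ang 27.7 lens [78.4 41.5]
flat [374.5 292.8] ang 9.7 lens [120.3  47. ]
band [568.1 378. ] ang 75.8 lens [76.1 32.4]
nOrec [ 544.7 -371.9] ang -10.5 lens [98.9 59.7]
cradleplate [486.  398.4] ang -22.3 lens [119.1  88.6]
(110, 230) [ 25 104 118] [ 70 110 118]
(250, 130) [ 60   4 122] [120 122 120]
(20, 250) [102  11 120] [120 118 115]
(338, 110) [ 60   6 124] [121 124 121]
(435, 180) [ 19 123 120] [ 62  99 120]
```

View pics/nO.png

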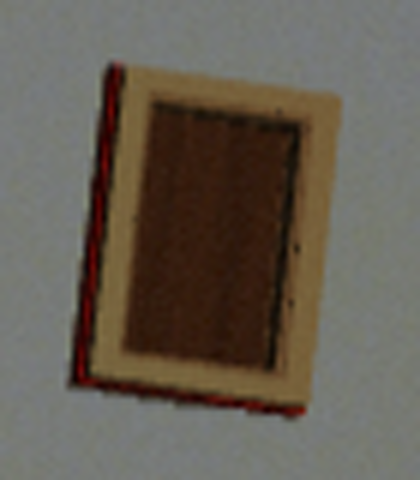

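Run:
```python
from h import *
c=ld('top0')
def f(pts,o,s,z):
    X=[ray(c,o[0]+(a+.5)/s-.5,o[1]+(b+.5)/s-.5,z)[:2]*1000 for a,b in pts]; X=np.array(X); print(X.round(1).tolist(),'mean',X.mean(0).round(1))
    for i in range(len(X)): 
        d=X[(i+1)%len(X)]-X[i]; print('  len',np.linalg.norm(d).round(1),'ang',np.degrees(np.arctan2(d[1],d[0])).round(1))
print('recess');f([(152,103),(300,128),(270,370),(125,350)],(415,135),6,.016)
print('outer');f([(122,67),(342,97),(308,407),(90,380)],(415,135),6,.016)
print('plate');f([(55,313),(200,346),(270,75)],(80,150),4,.003)
print('carton dist to tape etc')
```

```text
recess
[[597.0, -351.4], [585.7, -407.7], [492.3, -390.1], [501.4, -335.4]] mean [ 544.1 -371.1]
  len 57.4 ang -101.3
  len 95.1 ang 169.4
  len 55.5 ang 80.6
  len 97.0 ang -9.5
outer
[[611.4, -340.7], [597.4, -424.6], [477.7, -403.7], [490.2, -321.4]] mean [ 544.2 -372.6]
  len 85.1 ang -99.5
  len 121.5 ang 170.1
  len 83.2 ang 81.4
  len 122.8 ang -9.1
plate
[[441.3, 456.5], [420.1, 371.9], [578.2, 332.2]] mean [479.8 386.8]
  len 87.2 ang -104.1
  len 163.0 ang -14.1
  len 184.9 ang 137.7
carton dist to tape etc
```

move_arm:
  linear:
    - [0.025,0.033,0]
    - [0.025,0.033,0]
    - [0.025,0.033,0]
    - [0.025,0.033,0]
    - [0.025,0.033,0]
    - [0.025,0.033,0]
    - [0.025,0.033,0]
    - [0.025,0.033,0]
    - [0.025,0.033,0]
    - [0.025,0.033,0]
    - [-0.002,0.041,0]
    - [-0.002,0.041,0]
    - [-0.002,0.041,0]
    - [-0.002,0.041,0]
    - [-0.002,0.041,-0.01]
    - [-0.002,0.041,-0.02]
    - [-0.002,0.041,-0.02]
    - [-0.002,0.041,-0.02]
    - [-0.002,0.041,-0.02]
    - [0,0,0]
  twist:
    - [0,0,0]
    - [0,0,0]
    - [0,0,0]
    - [0,0,0]
    - [0,0,0]
    - [0,0,0]
    - [0,0,0]
    - [0,0,0]
    - [0,0,0]
    - [0,0,0]
    - [0,0,0]
    - [0,0,0]
    - [0,0,0]
    - [0,0,0]
    - [0,0,0]
    - [0,0,0]
    - [0,0,0]
    - [0,0,0]
    - [0,0,0]
    - [0,0,0]
  grip: 1

```text
time: 1.82
eef_pos: [0.4574, 0.0629, 0.1491]
tcp_rot: [0.986, 0.169, 0.001, -0.003]
contact_force: [-0.1, -0.0, -0.6]
opening: 0.999
```

move_arm:
  linear:
    - [0.003,0.025,-0.02]
    - [0.003,0.024,-0.02]
    - [0,0,0]
    - [0,0,0]
  twist:
    - [0,0,0]
    - [0,0,0]
    - [0,0,0]
    - [0,0,0]

```text
time: 2.15
eef_pos: [0.4625, 0.1156, 0.1073]
tcp_rot: [0.985, 0.172, 0.001, -0.002]
contact_force: [0.7, -0.3, -0.3]
opening: 0.997
```

```bash
cat > look.py <<'E'
from h import *
import sys
t=sys.argv[1]
for n in sys.argv[2:]: cap(n,n+t)
s=get_state(); q=s['tcp_rot']; print(s['eef_pos'].round(4),'beta',np.degrees(2*np.arctan2(q[1],q[0])).round(1)-90,'q6',np.degrees(s['qpos'][5]).round(1),'t',round(s['time'],2),'F',s['contact_force'].round(1),'op',round(s['opening'],3), 'tilt',q[2:].round(4))
E
python3 look.py 1 wrist scene top
```

```text
[0.4632 0.1145 0.1084] beta -70.3 q6 71.7 t 2.3 F [ 0.9 -0.3 -0.4] op 0.997 tilt [ 0.0023 -0.0018]
```

View pics/wrist1.png

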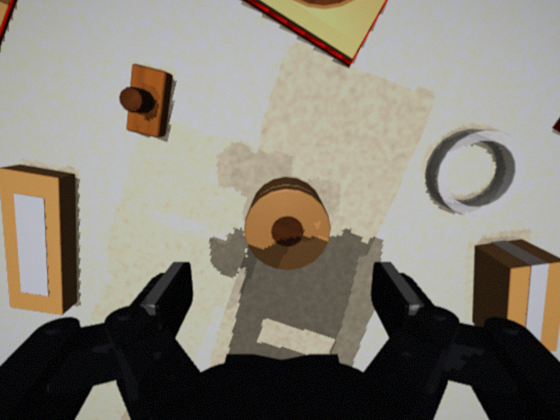

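View pics/scene1.png

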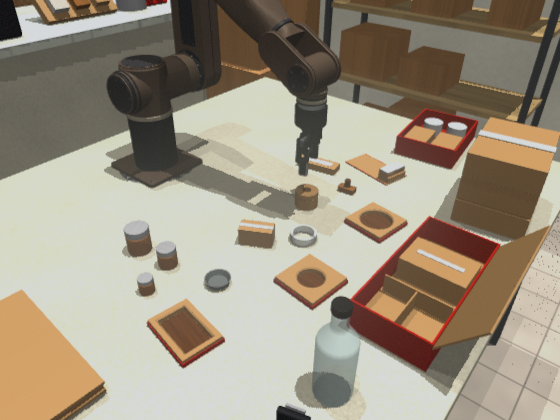

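The wrist view shows the tub top at about (288,231), centred between the fingers at (180,285) and (383,285). I check its position and the fingertip height.

Run:
```python
from h import *
c=ld('wrist1'); print('wrist tub top', ray(c,287.5,231,.046))
W=cloud(c); m=np.isfinite(W[...,2]); 
d=c['depth']; P=W[240:330,150:195].reshape(-1,3); k=(P[:,2]>.06)&(P[:,2]<.14); print('finger L pts',k.sum(), np.percentile(P[k],[0,2,50,98],axis=0).round(3))
# top surface of tub in wrist
z=W[...,2]; u=np.mgrid[0:420,0:560]; mm=(z>.04)&(z<.052); mm[:160]=0; mm[290:]=0; mm[:,:230]=0; mm[:,350:]=0
v,uu=np.nonzero(mm); X=np.array([ray(c,a,b,.046)[:2] for a,b in zip(uu,v)])*1000; print('wrist',X.mean(0),cv2.minEnclosingCircle(X.astype(np.float32)))
s=ld('scene1'); W=cloud(s); P=W[130:185,285:330].reshape(-1,3)
k=(abs(P[:,0]-.463)<.06)&(abs(P[:,1]-.115)<.08)&(P[:,2]>.055); P=P[k]; print('scene gripper',len(P)); i=np.argsort(P[:,2])[:12]; print(P[i].round(3))
```

```text
wrist tub top [0.46430157 0.11222176 0.046     ]
finger L pts 1611 [[0.438 0.152 0.112]
 [0.439 0.152 0.114]
 [0.452 0.158 0.128]
 [0.459 0.169 0.14 ]]
wrist [465.57253363 113.06232204] ((464.8857421875, 112.43623352050781), 30.088581085205078)
scene gripper 820
[[0.44  0.158 0.111]
 [0.48  0.07  0.113]
 [0.472 0.068 0.113]
 [0.478 0.072 0.113]
 [0.482 0.07  0.113]
 [0.444 0.155 0.114]
 [0.471 0.065 0.114]
 [0.485 0.07  0.115]
 [0.467 0.067 0.115]
 [0.44  0.156 0.115]
 [0.442 0.15  0.115]
 [0.452 0.158 0.115]]
```

move_arm:
  linear:
    - [0.001,-0.002,-0.02]
    - [0,0,-0.02]
    - [0,0,-0.02]
    - [0,0,-0.015]
    - [0,0,-0.008]
    - [0,0,-0.003]
    - [0,0,0]
  twist:
    - [0,0,0]
    - [0,0,0]
    - [0,0,0]
    - [0,0,0]
    - [0,0,0]
    - [0,0,0]
    - [0,0,0]

```text
time: 2.88
eef_pos: [0.4732, 0.1055, 0.0289]
tcp_rot: [0.986, 0.166, 0.013, 0.0]
contact_force: [-0.4, 0.5, -0.1]
opening: 0.999
```

move_arm:
  linear:
    - [0,0,0]
    - [-0.008,0.007,-0.004]
  twist:
    - [0,0,0]
    - [0,0,0]

```text
time: 3.05
eef_pos: [0.4688, 0.1113, 0.0278]
tcp_rot: [0.986, 0.165, 0.016, 0.001]
contact_force: [0.7, -0.2, -0.1]
opening: 1.0
```

```bash
python3 look.py 2
```

```text
[0.4688 0.1113 0.0278] beta -71.1 q6 72.1 t 3.05 F [ 0.7 -0.2 -0.1] op 1.0 tilt [0.0159 0.0011]
```

move_arm:
  linear:
    - [-0.004,0.001,-0.002]
    - [0,0,-0.002]
    - [0,0,0]
  twist:
    - [-0.3,1.8,0]
    - [0,0,0]
    - [0,0,0]

```text
time: 3.3
eef_pos: [0.4632, 0.1139, 0.0247]
tcp_rot: [0.986, 0.165, 0.0, 0.001]
contact_force: [0.3, 0.6, 0.8]
opening: 0.999
```

```bash
cat >> look.py <<'E'
from scipy.spatial.transform import Rotation as Ro
a=Ro.from_quat(q).apply([0,0,1]); print('fix twist',np.degrees(np.cross(a,[0,0,-1])).round(1), 'qpos',s['qpos'].round(2))
E
python3 look.py 2
```

```text
[0.4632 0.1139 0.0247] beta -71.0 q6 72.8 t 3.3 F [0.3 0.6 0.8] op 0.999 tilt [0.0003 0.001 ]
fix twist [0.1 0.1 0. ] qpos [ 0.03  0.15  2.18 -0.    0.8   1.27]
```

move_arm:
  linear:
    - [0.001,-0.0015,-0.002]
    - [0,0,0]
    - [0,0,0]
  twist:
    - [0,0,0]
    - [0,0,0]
    - [0,0,0]

```text
time: 3.55
eef_pos: [0.4645, 0.1129, 0.0234]
tcp_rot: [0.986, 0.165, 0.002, 0.001]
contact_force: [0.2, 0.2, -0.3]
opening: 1.002
```

move_arm:
  linear:
    - [0,0,0]
    - [0,0,0]
    - [0,0,0]
    - [0,0,0]
    - [0,0,0]
    - [0,0,0]
    - [0,0,0]
    - [0,0,0]
  twist:
    - [0,0,0]
    - [0,0,0]
    - [0,0,0]
    - [0,0,0]
    - [0,0,0]
    - [0,0,0]
    - [0,0,0]
    - [0,0,0]
  grip: 0.5
  force: 35

```text
time: 4.22
eef_pos: [0.465, 0.1128, 0.0238]
tcp_rot: [0.986, 0.165, 0.002, 0.001]
contact_force: [0.5, -0.1, 0.0]
opening: 0.691
```

```bash
python3 look.py 3 wrist
```

```text
[0.465  0.1128 0.0238] beta -71.0 q6 72.6 t 4.27 F [0.2 0.2 0.2] op 0.689 tilt [0.0025 0.001 ]
fix twist [0.1 0.3 0. ] qpos [ 0.03  0.16  2.18 -0.    0.8   1.27]
```

View pics/wrist3.png

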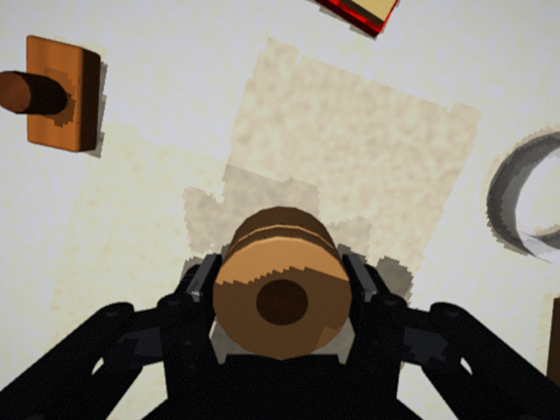

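The tub sits between the pads, with its dot at (282,303). The opening of 0.69 is about 59 mm, which matches the 60 mm tub.

Run:
```python
from h import *
c=ld('wrist3'); print(ray(c,282,303,.046))
```

```text
[0.46426713 0.11234859 0.046     ]
```

move_arm:
  linear:
    - [0,0,0.01]
    - [0,0,0.02]
    - [0,0,0.03]
    - [0,0,0.03]
    - [0,0,0]
  twist:
    - [0.1,0.3,0]
    - [0,0,0]
    - [0,0,0]
    - [0,0,0]
    - [0,0,0]

```text
time: 4.68
eef_pos: [0.4596, 0.1125, 0.1122]
tcp_rot: [0.986, 0.165, -0.006, -0.001]
contact_force: [0.9, 0.8, -0.6]
opening: 0.691
```

```bash
python3 look.py 4
```

```text
[0.4596 0.1125 0.1122] beta -71.0 q6 72.4 t 4.68 F [ 0.9  0.8 -0.6] op 0.691 tilt [-0.0064 -0.0011]
fix twist [-0.  -0.7 -0. ] qpos [ 0.02 -0.01  2.16  0.    1.01  1.26]
```

move_arm:
  linear:
    - [0.02,0.005,0]
    - [0.03,0.007,0]
    - [0.03,0.007,0]
    - [0.03,0.007,0]
    - [0.03,0.007,0]
    - [0.03,0.006,0]
    - [0.015,0.003,0]
    - [0,0,0]
    - [0,0,0]
  twist:
    - [0,-0.7,0]
    - [0,0,0]
    - [0,0,0]
    - [0,0,0]
    - [0,0,0]
    - [0,0,0]
    - [0,0,0]
    - [0,0,0]
    - [0,0,0]

```text
time: 5.43
eef_pos: [0.6457, 0.1561, 0.1011]
tcp_rot: [0.986, 0.165, -0.007, -0.0]
contact_force: [-1.4, -0.1, -2.4]
opening: 0.693
```

```bash
python3 look.py 5 wrist top
```

```text
[0.6447 0.156  0.1013] beta -71.0 q6 75.9 t 5.53 F [-0.3 -0.5 -1.8] op 0.687 tilt [-0.0068 -0.0003]
fix twist [ 0.1 -0.8  0. ] qpos [ 0.08  0.4   1.69 -0.    1.06  1.32]
```

View pics/wrist5.png

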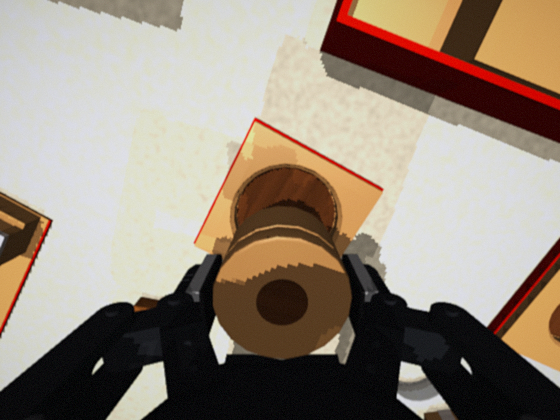

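move_arm:
  linear:
    - [0.001,-0.0015,-0.015]
    - [0,0,-0.015]
    - [0,0,-0.015]
    - [0,0,-0.01]
    - [0,0,0]
    - [0,0,0]
  twist:
    - [0.1,-0.8,0]
    - [0,0,0]
    - [0,0,0]
    - [0,0,0]
    - [0,0,0]
    - [0,0,0]

```text
time: 6.03
eef_pos: [0.639, 0.1536, 0.0443]
tcp_rot: [0.986, 0.165, -0.002, -0.0]
contact_force: [1.5, 0.3, -1.4]
opening: 0.69
```

```bash
python3 look.py 6
```

```text
[0.639  0.1536 0.0443] beta -71.0 q6 75.7 t 6.03 F [ 1.5  0.3 -1.4] op 0.69 tilt [-0.0016 -0.0001]
fix twist [ 0.  -0.2  0. ] qpos [ 0.08  0.46  1.73 -0.    0.95  1.32]
```

move_arm:
  linear:
    - [0.007,0.001,0]
    - [0,0,0]
    - [0,0,-0.004]
    - [0,0,-0.004]
    - [0,0,0]
  twist:
    - [0,-0.2,0]
    - [0,0,0]
    - [0,0,0]
    - [0,0,0]
    - [0,0,0]

```text
time: 6.45
eef_pos: [0.6483, 0.1549, 0.0395]
tcp_rot: [0.986, 0.165, 0.003, 0.0]
contact_force: [0.0, 0.2, -2.5]
opening: 0.69
```

```bash
python3 look.py 7 wrist
```

```text
[0.6485 0.155  0.0399] beta -71.0 q6 75.8 t 6.5 F [ 0.3 -0.1 -1.5] op 0.69 tilt [0.0034 0.0005]
fix twist [-0.   0.4  0. ] qpos [ 0.08  0.48  1.71 -0.    0.94  1.32]
```

View pics/wrist7.png

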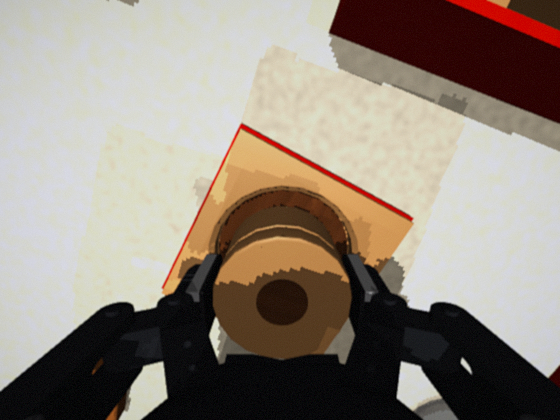

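move_arm:
  linear:
    - [-0.002,-0.0005,-0.003]
    - [0,0,-0.003]
    - [0,0,-0.002]
    - [0,0,0]
  twist:
    - [0,0.4,0]
    - [0,0,0]
    - [0,0,0]
    - [0,0,0]

```text
time: 6.83
eef_pos: [0.6467, 0.1545, 0.0316]
tcp_rot: [0.986, 0.165, 0.0, -0.0]
contact_force: [-0.1, -1.1, -2.7]
opening: 0.693
```

```bash
python3 look.py 8
```

```text
[0.6467 0.1545 0.0316] beta -71.0 q6 75.7 t 6.83 F [-0.1 -1.1 -2.7] op 0.693 tilt [ 0.     -0.0001]
fix twist [-0.  0.  0.] qpos [0.08 0.49 1.72 0.   0.93 1.32]
```

move_arm:
  linear:
    - [0,0,-0.002]
    - [0,0,-0.0015]
    - [0,0,0]
  twist:
    - [0,0,0]
    - [0,0,0]
    - [0,0,0]

```text
time: 7.08
eef_pos: [0.6465, 0.1544, 0.0274]
tcp_rot: [0.986, 0.165, -0.0, -0.0]
contact_force: [0.8, 0.1, -1.7]
opening: 0.691
```

move_arm:
  linear:
    - [0,0,-0.001]
    - [0,0,0]
  twist:
    - [0,0,0]
    - [0,0,0]

```text
time: 7.25
eef_pos: [0.6468, 0.1545, 0.0273]
tcp_rot: [0.986, 0.165, -0.0, -0.0]
contact_force: [-0.3, 1.0, -2.0]
opening: 0.689
```

move_arm:
  linear:
    - [0,0,-0.0015]
    - [0,0,0]
  twist:
    - [0,0,0]
    - [0,0,0]

```text
time: 7.42
eef_pos: [0.6473, 0.1546, 0.0274]
tcp_rot: [0.986, 0.165, 0.0, 0.0]
contact_force: [0.2, -0.5, -1.6]
opening: 0.689
```

move_arm:
  linear:
    - [0,0,-0.001]
    - [0,0,0]
  twist:
    - [0,0,0]
    - [0,0,0]

```text
time: 7.58
eef_pos: [0.6478, 0.1546, 0.027]
tcp_rot: [0.986, 0.165, 0.001, 0.0]
contact_force: [-0.9, -1.0, -1.0]
opening: 0.689
```

move_arm:
  linear:
    - [-0.001,0,-0.0015]
    - [0,0,-0.001]
  twist:
    - [0,0,0]
    - [0,0,0]

```text
time: 7.75
eef_pos: [0.6479, 0.1546, 0.0269]
tcp_rot: [0.986, 0.165, 0.001, 0.0]
contact_force: [-4.5, -0.3, 5.9]
opening: 0.692
```

```bash
python3 look.py 9 wrist scene
```

```text
[0.6478 0.1547 0.0269] beta -71.0 q6 75.7 t 7.85 F [-2.4 -0.8  5.2] op 0.691 tilt [0.0014 0.0004]
fix twist [0.  0.2 0. ] qpos [ 0.08  0.5   1.72 -0.    0.92  1.32]
```

View pics/wrist9.png

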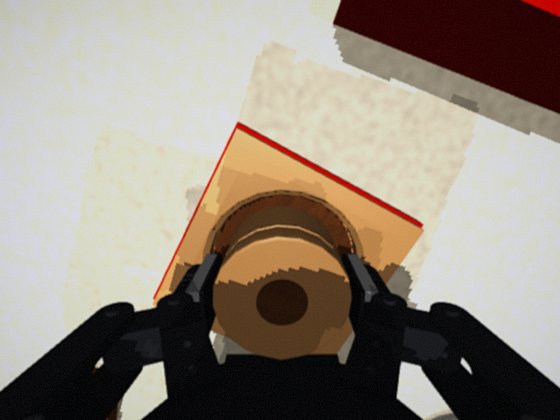

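move_arm:
  linear:
    - [0,0,0]
    - [0,0,0]
    - [0,0,0]
    - [0,0,0]
    - [0,0,0.01]
    - [0,0,0.03]
    - [0,0,0.04]
    - [0,0,0.04]
  twist:
    - [0,0,0]
    - [0,0,0]
    - [0,0,0]
    - [0,0,0]
    - [0,0,0]
    - [0,0,0]
    - [0,0,0]
    - [0,0,0]
  grip: 1

```text
time: 8.52
eef_pos: [0.6393, 0.1536, 0.1375]
tcp_rot: [0.986, 0.165, -0.01, -0.001]
contact_force: [0.1, -0.2, -0.2]
opening: 1.0
```

```bash
python3 look.py 10 wrist scene
```

```text
[0.6455 0.1543 0.1472] beta -71.0 q6 75.7 t 8.62 F [ 0.1 -0.   0.6] op 0.997 tilt [-0.0006  0.0001]
fix twist [ 0.  -0.1  0. ] qpos [ 0.08  0.35  1.68 -0.    1.12  1.32]
```

View pics/wrist10.png

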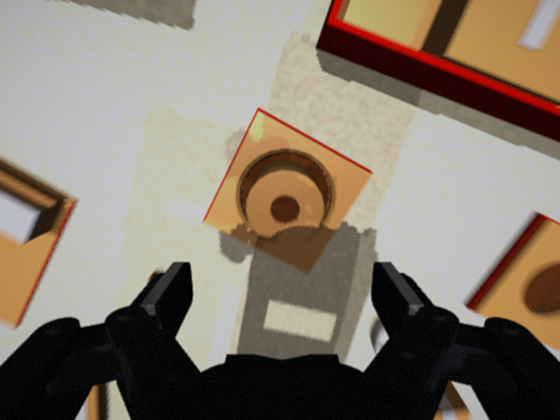

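The tub is seated inside the recess, dot at (285,208). On to the jar.

move_arm:
  linear:
    - [-0.018,-0.03,0]
    - [-0.019,-0.03,0]
    - [-0.019,-0.03,0]
    - [-0.019,-0.03,0]
    - [-0.019,-0.03,0]
    - [-0.019,-0.03,0]
    - [-0.019,-0.03,0]
    - [-0.019,-0.03,0]
    - [-0.019,-0.03,0]
    - [-0.019,-0.03,0]
    - [-0.019,-0.03,0]
    - [-0.019,-0.03,0]
    - [-0.019,-0.03,0]
    - [-0.019,-0.03,0]
    - [0,0,0]
    - [0,0,0]
  twist:
    - [0,0,2]
    - [0,0,2]
    - [0,0,2]
    - [0,0,2]
    - [0,0,2]
    - [0,0,2]
    - [0,0,2]
    - [0,0,2]
    - [0,0,2]
    - [0,0,2]
    - [0,0,2]
    - [0,0,2]
    - [0,0,1]
    - [0,0,0]
    - [0,0,0]
    - [0,0,0]

```text
time: 9.95
eef_pos: [0.37, -0.2814, 0.16]
tcp_rot: [0.922, 0.387, 0.011, 0.006]
contact_force: [-0.1, -0.5, 0.2]
opening: 0.999
```

```bash
python3 look.py 11 wrist top
```

```text
[ 0.3709 -0.2803  0.16  ] beta -44.3 q6 -6.4 t 10.05 F [-0.3  1.  -0.5] op 1.007 tilt [0.0107 0.0063]
fix twist [0.2 1.4 0. ] qpos [-0.87 -0.12  2.16  0.02  1.08 -0.11]
```

View pics/wrist11.png

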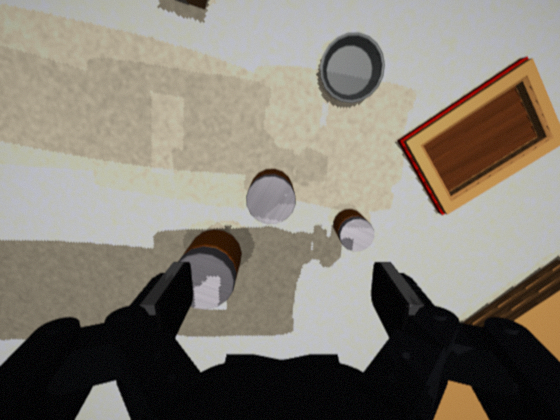

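View pics/top11.png

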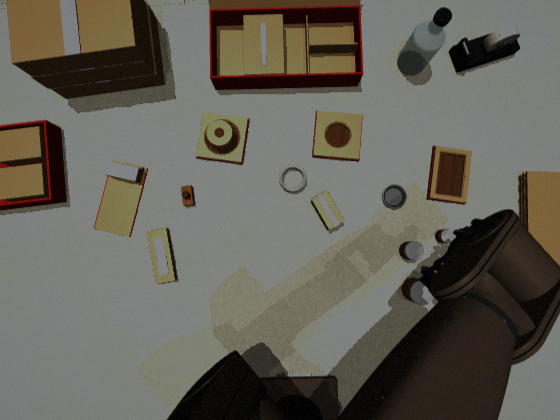

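Wrist view: middle jar at (270,197), large jar lower left (210,270), small jar (353,232). Both neighbours lie off the jaw line. In the top view the tub is in its recess.

Run:
```python
from h import *
c=ld('wrist11'); print('jar by hand px',ray(c,270.5,200,.050)); W=cloud(c); z=W[...,2]
mm=(z>.045)&(z<.056); mm[:160]=0; mm[235:]=0; mm[:,:240]=0; mm[:,305:]=0
v,u=np.nonzero(mm); X=np.array([ray(c,a,b,.05)[:2] for a,b in zip(u,v)])*1000; print('wrist',X.mean(0),cv2.minEnclosingCircle(X.astype(np.float32)))
c=ld('top11'); W=cloud(c); z=W[...,2]; mm=(z>.042)&(z<.06); mm[:112]=0; mm[165:]=0; mm[:,:195]=0; mm[:,255:]=0
v,u=np.nonzero(mm); print('z',np.median(z[mm])); X=np.array([ray(c,a,b,.049)[:2] for a,b in zip(u,v)])*1000; print('tub top',X.mean(0),cv2.minEnclosingCircle(X.astype(np.float32)))
```

```text
jar by hand px [ 0.37291648 -0.26869055  0.05      ]
wrist [ 373.00398308 -268.27668011] ((372.9775085449219, -268.4936828613281), 20.912511825561523)
z 0.050052583700083496
tub top [646.40015502 154.250064  ] ((646.6530151367188, 154.31361389160156), 30.23611831665039)
```

move_arm:
  linear:
    - [0.002,0.012,-0.01]
    - [0,0,-0.02]
    - [0,0,-0.02]
    - [0,0,-0.02]
    - [0,0,0]
    - [0,0,0]
  twist:
    - [0.2,1.4,0]
    - [0,0,0]
    - [0,0,0]
    - [0,0,0]
    - [0,0,0]
    - [0,0,0]
  grip: 0.8

```text
time: 10.55
eef_pos: [0.3785, -0.2616, 0.0899]
tcp_rot: [0.919, 0.394, 0.001, 0.002]
contact_force: [-0.5, -0.5, 0.3]
opening: 0.802
```

```bash
python3 look.py 12
```

```text
[ 0.3785 -0.2616  0.0899] beta -43.6 q6 -3.8 t 10.55 F [-0.5 -0.5  0.3] op 0.802 tilt [0.0013 0.0017]
fix twist [0.1 0.2 0. ] qpos [-0.83 -0.01  2.21  0.    0.94 -0.07]
```

move_arm:
  linear:
    - [-0.006,-0.007,0]
    - [0,0,-0.005]
    - [0,0,-0.01]
    - [0,0,-0.01]
    - [0,0,0]
    - [0,0,0]
  twist:
    - [0.1,0.2,0]
    - [0,0,0]
    - [0,0,0]
    - [0,0,0]
    - [0,0,0]
    - [0,0,0]

```text
time: 11.05
eef_pos: [0.3749, -0.2698, 0.0668]
tcp_rot: [0.918, 0.396, 0.001, 0.003]
contact_force: [-0.6, 0.5, 0.6]
opening: 0.8
```

```bash
python3 look.py 13 wrist
```

```text
[ 0.3747 -0.2695  0.0666] beta -43.4 q6 -5.0 t 11.1 F [-0.3  1.1  0.1] op 0.799 tilt [0.001  0.0032]
fix twist [0.3 0.2 0. ] qpos [-0.84  0.04  2.21 -0.    0.89 -0.09]
```

View pics/wrist13.png

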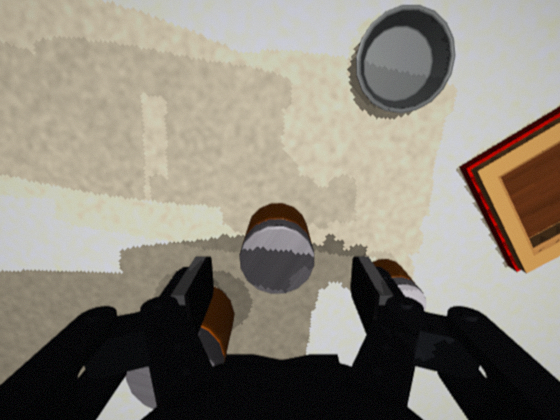

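move_arm:
  linear:
    - [-0.002,0.001,-0.01]
    - [0,0,-0.01]
    - [0,0,-0.01]
    - [0,0,0]
    - [0,0,0]
  twist:
    - [0.3,0.2,0]
    - [0,0,0]
    - [0,0,0]
    - [0,0,0]
    - [0,0,0]

```text
time: 11.52
eef_pos: [0.3724, -0.2687, 0.0337]
tcp_rot: [0.918, 0.396, 0.0, -0.0]
contact_force: [-0.0, 0.6, 1.0]
opening: 0.802
```

```bash
python3 look.py 14
```

```text
[ 0.3724 -0.2687  0.0337] beta -43.4 q6 -5.2 t 11.52 F [-0.   0.6  1. ] op 0.802 tilt [ 0.0005 -0.    ]
fix twist [-0.  0.  0.] qpos [-0.85  0.1   2.22  0.    0.82 -0.09]
```

move_arm:
  linear:
    - [0.0005,0.0005,-0.005]
    - [0,0,-0.005]
    - [0,0,0]
    - [0,0,0]
  twist:
    - [0,0,0]
    - [0,0,0]
    - [0,0,0]
    - [0,0,0]

```text
time: 11.85
eef_pos: [0.3729, -0.268, 0.0222]
tcp_rot: [0.918, 0.396, 0.0, -0.0]
contact_force: [0.1, -0.7, -0.0]
opening: 0.798
```

move_arm:
  linear:
    - [0,0,0]
    - [0,0,0]
    - [0,0,0]
    - [0,0,0]
    - [0,0,0]
    - [0,0,0]
    - [0,0,0]
  twist:
    - [0,0,0]
    - [0,0,0]
    - [0,0,0]
    - [0,0,0]
    - [0,0,0]
    - [0,0,0]
    - [0,0,0]
  grip: 0.3

```text
time: 12.43
eef_pos: [0.373, -0.268, 0.0226]
tcp_rot: [0.918, 0.396, 0.0, 0.0]
contact_force: [1.1, 0.4, -0.5]
opening: 0.481
```

```bash
python3 look.py 15 wrist
```

```text
[ 0.373  -0.268   0.0227] beta -43.4 q6 -5.1 t 12.48 F [ 0.4 -0.2 -1.8] op 0.483 tilt [0.0005 0.    ]
fix twist [-0.   0.1  0. ] qpos [-0.84  0.12  2.23  0.    0.79 -0.09]
```

View pics/wrist15.png

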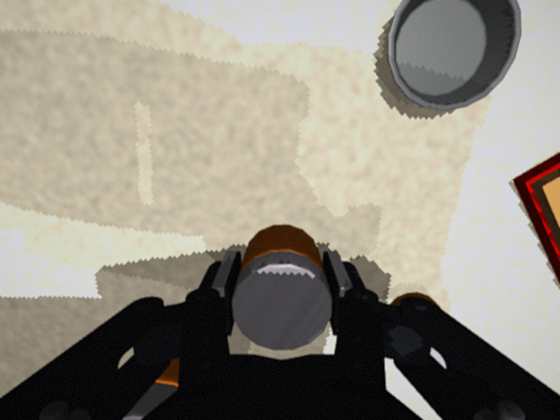

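The jar is gripped: opening 0.48 is about 41 mm, cap at (282,305). Lifting and carrying it.

move_arm:
  linear:
    - [0,0,0.01]
    - [0,0,0.02]
    - [0,0,0.03]
    - [0,0,0.03]
    - [0.01,0.006,0.01]
    - [0.025,0.014,0]
    - [0.03,0.017,0]
    - [0.03,0.017,0]
    - [0.03,0.017,0]
    - [0.03,0.017,0]
    - [0.03,0.017,0]
    - [0.03,0.017,0]
    - [0.03,0.017,0]
    - [0.015,0.008,0]
    - [0,0,0]
    - [0,0,0]
  twist:
    - [0,0,0]
    - [0,0,0]
    - [0,0,0]
    - [0,0,0]
    - [0,0,0]
    - [0,0,0]
    - [0,0,0]
    - [0,0,0]
    - [0,0,0]
    - [0,0,0]
    - [0,0,0]
    - [0,0,0]
    - [0,0,0]
    - [0,0,0]
    - [0,0,0]
    - [0,0,0]

```text
time: 13.82
eef_pos: [0.6429, -0.1097, 0.1381]
tcp_rot: [0.919, 0.394, 0.002, 0.002]
contact_force: [-0.5, -0.1, -1.0]
opening: 0.481
```

```bash
python3 look.py 16 wrist
```

```text
[ 0.6426 -0.1099  0.1381] beta -43.6 q6 24.9 t 13.87 F [ 0.6 -0.5 -1.4] op 0.483 tilt [0.0027 0.0016]
fix twist [0.  0.4 0. ] qpos [-0.33  0.33  1.72  0.    1.09  0.43]
```

View pics/wrist16.png

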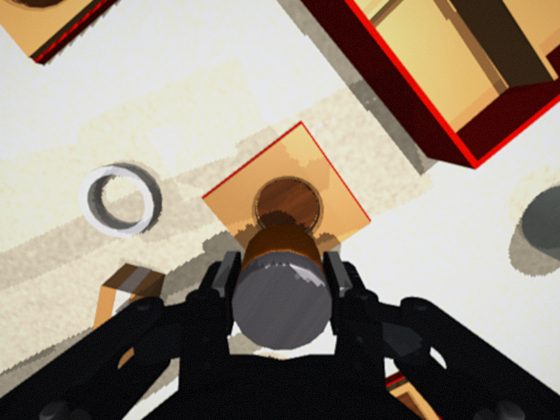

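Run:
```python
from h import *
c=ld('wrist16')
for p in [(303,122),(370,219),(202,196)]: print(ray(c,*p,.016))
a,b=ray(c,370,219,.016),ray(c,202,196,.016); print('mid',(a+b)/2, np.linalg.norm(a-b)/2**.5)
```

```text
[ 0.70535212 -0.07014076  0.016     ]
[ 0.69279005 -0.17188968  0.016     ]
[ 0.60066418 -0.05544935  0.016     ]
mid [ 0.64672712 -0.11366952  0.016     ] 0.1049893501365944
```

move_arm:
  linear:
    - [0.002,-0.006,-0.015]
    - [0,0,-0.02]
    - [0,0,-0.02]
    - [0,0,-0.02]
    - [0,0,0]
    - [0,0,0]
  twist:
    - [0,0.4,0]
    - [0,0,0]
    - [0,0,0]
    - [0,0,0]
    - [0,0,0]
    - [0,0,0]

```text
time: 14.37
eef_pos: [0.6389, -0.1213, 0.0645]
tcp_rot: [0.92, 0.391, -0.001, 0.001]
contact_force: [0.4, 0.3, -1.2]
opening: 0.482
```

```bash
python3 look.py 17
```

```text
[ 0.6389 -0.1213  0.0645] beta -43.9 q6 24.5 t 14.37 F [ 0.4  0.3 -1.2] op 0.482 tilt [-0.0011  0.001 ]
fix twist [ 0.2 -0.1  0. ] qpos [-0.34  0.42  1.75 -0.    0.97  0.43]
```

move_arm:
  linear:
    - [0.006,0.006,0]
    - [0,0,-0.008]
    - [0,0,-0.008]
    - [0,0,0]
    - [0,0,0]
  twist:
    - [0.2,-0.1,0]
    - [0,0,0]
    - [0,0,0]
    - [0,0,0]
    - [0,0,0]

```text
time: 14.78
eef_pos: [0.6465, -0.1169, 0.0524]
tcp_rot: [0.921, 0.39, 0.003, 0.002]
contact_force: [-0.3, 0.4, -1.1]
opening: 0.482
```

```bash
python3 look.py 18 wrist
```

```text
[ 0.6464 -0.1168  0.0523] beta -44.1 q6 24.9 t 14.83 F [-0.7 -0.3 -1.4] op 0.484 tilt [0.0026 0.0016]
fix twist [0.1 0.4 0. ] qpos [-0.33  0.45  1.74  0.    0.95  0.43]
```

View pics/wrist18.png

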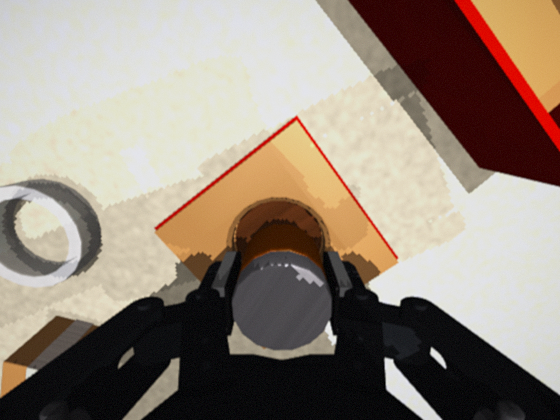

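Run:
```python
from h import *
c=ld('wrist18')
a,b,t=[ray(c,*p,.016) for p in [(397,258),(155,228),(297,117)]]; print('mid',(a+b)/2, np.linalg.norm(a-b)/2**.5,np.linalg.norm(a-t),np.linalg.norm(b-t))
print(ray(c,282,303,.0525+.0273))
```

```text
mid [ 0.64665572 -0.11437831  0.016     ] 0.10394401437863479 0.10351579649560266 0.10434753857303715
[ 0.64864207 -0.11533352  0.0798    ]
```

move_arm:
  linear:
    - [-0.0015,0.0015,-0.006]
    - [0,0,-0.005]
    - [0,0,-0.004]
    - [0,0,0]
  twist:
    - [0.1,0.4,0]
    - [0,0,0]
    - [0,0,0]
    - [0,0,0]

```text
time: 15.17
eef_pos: [0.6455, -0.1151, 0.0369]
tcp_rot: [0.921, 0.39, 0.0, -0.0]
contact_force: [1.1, -0.1, -2.1]
opening: 0.48
```

```bash
python3 look.py 19
```

```text
[ 0.6455 -0.1151  0.0369] beta -44.0 q6 25.1 t 15.17 F [ 1.1 -0.1 -2.1] op 0.48 tilt [ 0.0001 -0.0001]
fix twist [-0.  0.  0.] qpos [-0.33  0.47  1.74  0.    0.93  0.44]
```

move_arm:
  linear:
    - [-0.001,-0.0005,-0.004]
    - [0,0,-0.003]
    - [0,0,-0.002]
    - [0,0,0]
  twist:
    - [0,0,0]
    - [0,0,0]
    - [0,0,0]
    - [0,0,0]

```text
time: 15.5
eef_pos: [0.644, -0.1156, 0.0263]
tcp_rot: [0.921, 0.39, -0.0, -0.0]
contact_force: [-0.5, 0.8, -1.7]
opening: 0.484
```

move_arm:
  linear:
    - [0,0,-0.0015]
    - [0,0,-0.001]
  twist:
    - [0,0,0]
    - [0,0,0]

```text
time: 15.67
eef_pos: [0.6444, -0.1157, 0.0257]
tcp_rot: [0.921, 0.39, -0.001, -0.001]
contact_force: [-2.4, 0.0, 4.8]
opening: 0.481
```

Contact (+5 N) at the expected height, so I release it.

move_arm:
  linear:
    - [0,0,0]
    - [0,0,0]
    - [0,0,0]
    - [0,0,0]
    - [0,0,0]
    - [0,0,0.01]
    - [0,0,0.03]
    - [0,0,0.04]
    - [0,0,0.03]
    - [0,0,0]
    - [0,0,0]
  twist:
    - [0,0,0]
    - [0,0,0]
    - [0,0,0]
    - [0,0,0]
    - [0,0,0]
    - [0,0,0]
    - [0,0,0]
    - [0,0,0]
    - [0,0,0]
    - [0,0,0]
    - [0,0,0]
  grip: 0.9

```text
time: 16.58
eef_pos: [0.6437, -0.1156, 0.1423]
tcp_rot: [0.921, 0.39, -0.0, -0.0]
contact_force: [-0.8, 0.9, -0.4]
opening: 0.902
```

```bash
python3 look.py 20 wrist
```

```text
[ 0.6444 -0.1158  0.143 ] beta -44.0 q6 25.0 t 16.63 F [ 0.6 -0.3  1.3] op 0.899 tilt [0.0005 0.0002]
fix twist [0.  0.1 0. ] qpos [-0.33  0.33  1.7   0.    1.11  0.44]
```

View pics/wrist20.png

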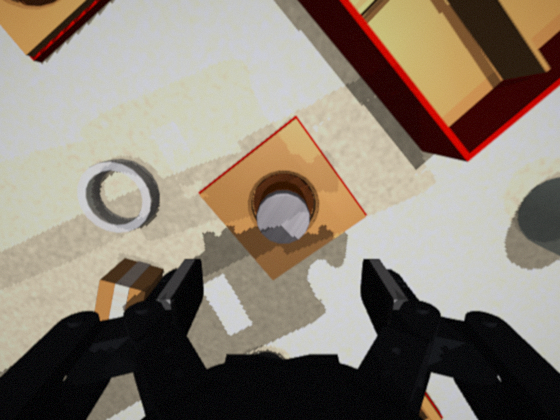

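The jar stands in its recess (cap 283,217). On to the carton.

move_arm:
  linear:
    - [-0.02,0.004,0]
    - [-0.026,0.0045,0]
    - [-0.026,0.0045,0]
    - [-0.026,0.0045,0]
    - [-0.026,0.0045,-0.005]
    - [-0.026,0.0045,-0.01]
    - [-0.02,0.004,-0.01]
    - [-0.01,0.002,0]
    - [0,0,0]
    - [0,0,0]
  twist:
    - [0,0,-2.5]
    - [0,0,-2.5]
    - [0,0,-2.5]
    - [0,0,-2.5]
    - [0,0,-2.5]
    - [0,0,-2.5]
    - [0,0,-2.5]
    - [0,0,-1]
    - [0,0,0]
    - [0,0,0]

```text
time: 17.47
eef_pos: [0.4497, -0.079, 0.1048]
tcp_rot: [0.973, 0.23, -0.007, -0.005]
contact_force: [0.2, -0.4, 0.4]
opening: 0.905
```

```bash
python3 look.py 21 wrist top
```

```text
[ 0.4508 -0.0794  0.1055] beta -63.5 q6 40.8 t 17.57 F [0.4 0.1 0. ] op 0.9 tilt [-0.0068 -0.0048]
fix twist [-0.4 -0.9 -0. ] qpos [-0.4  -0.03  2.19 -0.    1.    0.71]
```

View pics/wrist21.png

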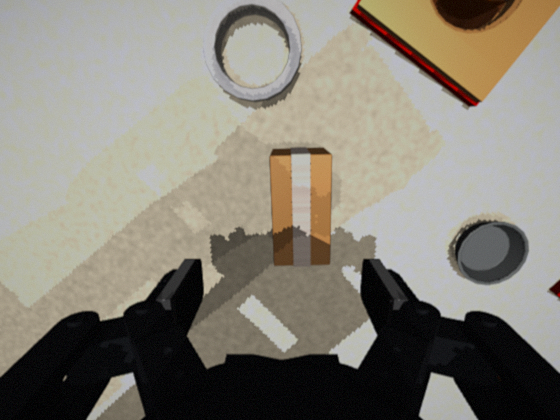

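Run:
```python
from h import *
c=ld('wrist21')
X=np.array([ray(c,*p,.044) for p in [(270,155),(332,155),(329.5,265),(273.5,265)]])*1000; print(X.round(1),X.mean(0)); d=X[0]-X[3]; print(np.degrees(np.arctan2(d[1],d[0])),np.linalg.norm(d)); d=X[1]-X[2]; print(np.degrees(np.arctan2(d[1],d[0])))
c=ld('top21'); W=cloud(c); z=W[...,2]; mm=(z>.046)&(z<.065); mm[:112]=0; mm[160:]=0; mm[:,:313]=0; mm[:,363:]=0
v,u=np.nonzero(mm); print('z',np.median(z[mm])); X=np.array([ray(c,a,b,.053)[:2] for a,b in zip(u,v)])*1000; print('jar top',X.mean(0),cv2.minEnclosingCircle(X.astype(np.float32)))
```

```text
[[ 491.7  -48.9   44. ]
 [ 509.2  -83.8   44. ]
 [ 441.5 -120.    44. ]
 [ 423.6  -84.8   44. ]] [466.49882431 -84.37460384  44.        ]
27.770987845294066 77.03288812681356
28.072129407945788
z 0.053665023873246925
jar top [ 643.26619484 -115.54926356] ((643.2791137695312, -115.66187286376953), 21.488903045654297)
```

move_arm:
  linear:
    - [0.015,-0.0045,0]
    - [0,0,-0.01]
    - [0,0,-0.015]
    - [0,0,-0.015]
    - [0,0,0]
    - [0,0,0]
  twist:
    - [-0.4,-0.9,1.3]
    - [0,0,0]
    - [0,0,0]
    - [0,0,0]
    - [0,0,0]
    - [0,0,0]

```text
time: 18.07
eef_pos: [0.4714, -0.0857, 0.0645]
tcp_rot: [0.97, 0.241, 0.002, 0.002]
contact_force: [-0.3, -0.4, 0.2]
opening: 0.901
```

```bash
python3 look.py 22
```

```text
[ 0.4714 -0.0857  0.0645] beta -62.1 q6 39.7 t 18.07 F [-0.3 -0.4  0.2] op 0.901 tilt [0.0019 0.0019]
fix twist [0.2 0.3 0. ] qpos [-0.39  0.08  2.17 -0.    0.89  0.69]
```

move_arm:
  linear:
    - [-0.005,0.0015,-0.005]
    - [0,0,-0.01]
    - [0,0,-0.01]
    - [0,0,0]
    - [0,0,0]
  twist:
    - [0.2,0.3,0]
    - [0,0,0]
    - [0,0,0]
    - [0,0,0]
    - [0,0,0]

```text
time: 18.48
eef_pos: [0.4668, -0.0844, 0.0383]
tcp_rot: [0.97, 0.241, 0.0, -0.0]
contact_force: [0.3, 0.8, 0.1]
opening: 0.896
```

```bash
python3 look.py 23
```

```text
[ 0.4668 -0.0844  0.0383] beta -62.1 q6 39.5 t 18.48 F [0.3 0.8 0.1] op 0.896 tilt [ 0.0002 -0.0002]
fix twist [-0.  0.  0.] qpos [-0.39  0.12  2.19  0.    0.83  0.69]
```

move_arm:
  linear:
    - [0,0,-0.006]
    - [0,0,-0.007]
    - [0,0,0]
    - [0,0,0]
  twist:
    - [0,0,0]
    - [0,0,0]
    - [0,0,0]
    - [0,0,0]

```text
time: 18.82
eef_pos: [0.4672, -0.0845, 0.0243]
tcp_rot: [0.97, 0.241, 0.001, 0.0]
contact_force: [-0.4, 0.4, -0.4]
opening: 0.898
```

move_arm:
  linear:
    - [0,0,0]
    - [0,0,0]
    - [0,0,0]
    - [0,0,0]
    - [0,0,0]
    - [0,0,0]
    - [0,0,0]
  twist:
    - [0,0,0]
    - [0,0,0]
    - [0,0,0]
    - [0,0,0]
    - [0,0,0]
    - [0,0,0]
    - [0,0,0]
  grip: 0.3

```text
time: 19.4
eef_pos: [0.4677, -0.0847, 0.025]
tcp_rot: [0.97, 0.241, 0.001, 0.001]
contact_force: [0.3, 1.0, -0.8]
opening: 0.464
```

```bash
python3 look.py 24 wrist
```

```text
[ 0.4677 -0.0847  0.0249] beta -62.1 q6 39.5 t 19.45 F [-0.4 -0.4 -1.2] op 0.466 tilt [0.0012 0.0005]
fix twist [0.  0.1 0. ] qpos [-0.39  0.15  2.19  0.    0.8   0.69]
```

View pics/wrist24.png

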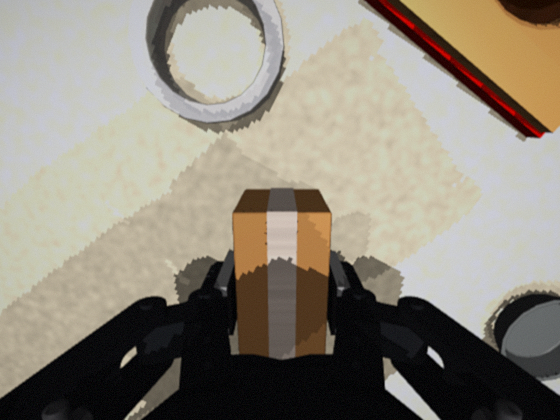

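The carton is gripped square: opening 0.466 is about 40 mm, front top edge at row 211.

Run:
```python
from h import *
c=ld('wrist24'); p=ray(c,282,212,.044); d=np.array([np.cos(np.radians(27.9)),np.sin(np.radians(27.9))]); print(p,(p[:2]-[.4677,-.0847])@d)
```

```text
[ 0.50168805 -0.06707458  0.044     ] 0.03828493342821138
```

move_arm:
  linear:
    - [0,0,0.01]
    - [0,0,0.02]
    - [0,0,0.03]
    - [0,0,0.03]
    - [0.005,-0.018,0]
    - [0.008,-0.03,0]
    - [0.008,-0.03,0]
    - [0.008,-0.03,0]
    - [0.008,-0.03,0]
    - [0.008,-0.03,0]
    - [0.008,-0.03,0]
    - [0.008,-0.03,0]
    - [0.008,-0.03,0]
    - [0.005,-0.018,0]
    - [0,-0.008,0]
    - [0,0,0]
  twist:
    - [0,0,0]
    - [0,0,0]
    - [0,0,0]
    - [0,0,0]
    - [0,0,-3]
    - [0,0,-3.5]
    - [0,0,-3.5]
    - [0,0,-3.5]
    - [0,0,-3.5]
    - [0,0,-3.5]
    - [0,0,-3.5]
    - [0,0,-3.5]
    - [0,0,-3.5]
    - [0,0,-3.5]
    - [0,0,-2.5]
    - [0,0,0]

```text
time: 20.78
eef_pos: [0.5408, -0.3816, 0.13]
tcp_rot: [0.996, -0.094, 0.004, 0.002]
contact_force: [0.7, -0.1, -1.7]
opening: 0.459
```

```bash
python3 look.py 25 wrist
```

```text
[ 0.5408 -0.3808  0.1301] beta -100.6 q6 56.6 t 20.83 F [-0.2 -0.1 -1. ] op 0.46 tilt [0.0037 0.0016]
fix twist [0.2 0.4 0. ] qpos [-0.77  0.36  1.7   0.    1.08  0.99]
```

View pics/wrist25.png

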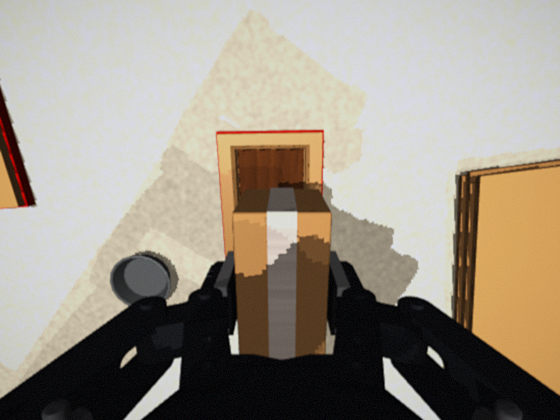

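move_arm:
  linear:
    - [0.0045,0.0085,0]
    - [0,0,-0.01]
    - [0,0,-0.02]
    - [0,0,-0.02]
    - [0,0,-0.015]
    - [0,0,0]
    - [0,0,0]
  twist:
    - [0.2,0.4,0.9]
    - [0,0,0]
    - [0,0,0]
    - [0,0,0]
    - [0,0,0]
    - [0,0,0]
    - [0,0,0]

```text
time: 21.42
eef_pos: [0.5461, -0.3623, 0.0624]
tcp_rot: [0.997, -0.077, -0.001, -0.001]
contact_force: [-0.0, -0.4, -0.6]
opening: 0.457
```

```bash
python3 look.py 26 wrist
```

```text
[ 0.5458 -0.362   0.0621] beta -98.9 q6 56.4 t 21.47 F [-0.3 -0.7 -1.7] op 0.459 tilt [-0.0013 -0.0016]
fix twist [-0.2 -0.1 -0. ] qpos [-0.74  0.43  1.73  0.    0.98  0.98]
```

View pics/wrist26.png

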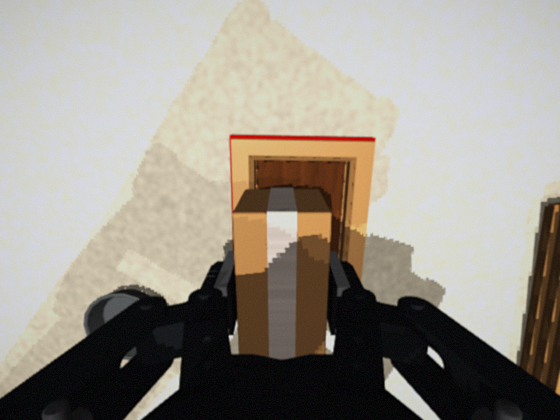

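move_arm:
  linear:
    - [-0.0005,-0.0095,0]
    - [0,0,-0.006]
    - [0,0,-0.006]
    - [0,0,0]
    - [0,0,0]
  twist:
    - [-0.2,-0.1,-0.8]
    - [0,0,0]
    - [0,0,0]
    - [0,0,0]
    - [0,0,0]

```text
time: 21.88
eef_pos: [0.5472, -0.3733, 0.0533]
tcp_rot: [0.996, -0.084, 0.002, 0.002]
contact_force: [-0.7, -0.1, -1.2]
opening: 0.459
```

```bash
python3 look.py 27 wrist
```

```text
[ 0.5471 -0.3733  0.0532] beta -99.6 q6 56.6 t 21.93 F [-0.3  0.3 -0.8] op 0.463 tilt [0.0023 0.0023]
fix twist [0.3 0.2 0. ] qpos [-0.75  0.46  1.72 -0.    0.96  0.99]
```

View pics/wrist27.png

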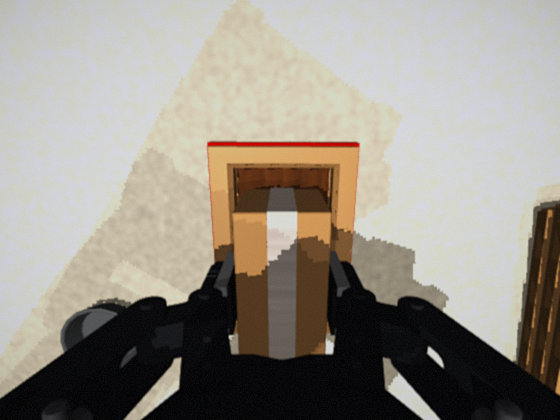

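move_arm:
  linear:
    - [-0.002,0.001,-0.006]
    - [0,0,-0.005]
    - [0,0,-0.004]
    - [0,0,0]
    - [0,0,0]
  twist:
    - [0.3,0.2,0]
    - [0,0,0]
    - [0,0,0]
    - [0,0,0]
    - [0,0,0]

```text
time: 22.35
eef_pos: [0.545, -0.3724, 0.037]
tcp_rot: [0.996, -0.084, 0.0, -0.0]
contact_force: [-0.2, -0.7, 0.2]
opening: 0.464
```

```bash
python3 look.py 28
```

```text
[ 0.545  -0.3724  0.037 ] beta -99.7 q6 56.5 t 22.35 F [-0.2 -0.7  0.2] op 0.464 tilt [ 0.0005 -0.0002]
fix twist [-0.   0.1  0. ] qpos [-0.75  0.48  1.73  0.    0.94  0.99]
```

move_arm:
  linear:
    - [0,0,-0.004]
    - [0,0,-0.002]
    - [0,0,-0.0015]
    - [0,0,0]
  twist:
    - [0,0,0]
    - [0,0,0]
    - [0,0,0]
    - [0,0,0]

```text
time: 22.68
eef_pos: [0.545, -0.3723, 0.0286]
tcp_rot: [0.996, -0.084, 0.0, -0.0]
contact_force: [-0.8, -0.0, -0.6]
opening: 0.463
```

move_arm:
  linear:
    - [0,0,-0.0015]
    - [0,0,-0.001]
  twist:
    - [0,0,0]
    - [0,0,0]

```text
time: 22.85
eef_pos: [0.5454, -0.3727, 0.0277]
tcp_rot: [0.996, -0.084, 0.0, -0.0]
contact_force: [-3.5, 3.6, 6.1]
opening: 0.462
```

Contact, +6 N. Release and lift.

move_arm:
  linear:
    - [0,0,0]
    - [0,0,0]
    - [0,0,0]
    - [0,0,0]
    - [0,0,0]
    - [0,0,0.01]
    - [0,0,0.03]
    - [0,0,0.04]
    - [0,0,0.03]
    - [0,0,0]
    - [0,0,0]
  twist:
    - [0,0,0]
    - [0,0,0]
    - [0,0,0]
    - [0,0,0]
    - [0,0,0]
    - [0,0,0]
    - [0,0,0]
    - [0,0,0]
    - [0,0,0]
    - [0,0,0]
    - [0,0,0]
  grip: 0.8

```text
time: 23.77
eef_pos: [0.544, -0.3714, 0.143]
tcp_rot: [0.996, -0.084, -0.0, -0.001]
contact_force: [-0.1, 0.4, -0.3]
opening: 0.797
```

```bash
python3 look.py 29 wrist
```

```text
[ 0.5446 -0.3719  0.1437] beta -99.6 q6 56.5 t 23.82 F [0.2 0.2 0.6] op 0.8 tilt [ 0.0004 -0.0002]
fix twist [-0.   0.1  0. ] qpos [-0.75  0.34  1.69  0.    1.11  0.99]
```

View pics/wrist29.png

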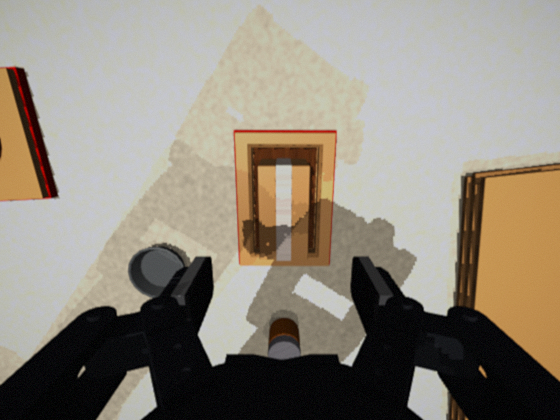

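The carton is in its recess. On to the flat box.

move_arm:
  linear:
    - [0,0.025,0]
    - [0,0.037,0]
    - [0,0.037,0]
    - [0,0.037,0]
    - [0,0.037,0]
    - [0,0.037,0]
    - [0,0.037,0]
    - [0,0.037,0]
    - [0,0.037,0]
    - [-0.005,0.037,0]
    - [-0.018,0.03,0]
    - [-0.018,0.03,0]
    - [-0.018,0.03,0]
    - [-0.018,0.03,0]
    - [-0.018,0.03,0]
    - [-0.018,0.03,0]
    - [-0.018,0.03,0]
    - [-0.018,0.03,0]
    - [-0.015,0.025,0]
    - [0,0,0]
  twist:
    - [0,0,0]
    - [0,0,1]
    - [0,0,1]
    - [0,0,1]
    - [0,0,1]
    - [0,0,1]
    - [0,0,1]
    - [0,0,1]
    - [0,0,1]
    - [0,0,1]
    - [0,0,1]
    - [0,0,1]
    - [0,0,1]
    - [0,0,1]
    - [0,0,1]
    - [0,0,1]
    - [0,0,1]
    - [0,0,1]
    - [0,0,1]
    - [0,0,0]

```text
time: 25.48
eef_pos: [0.3519, 0.2747, 0.1187]
tcp_rot: [0.997, 0.076, -0.019, -0.001]
contact_force: [0.2, -0.2, -0.2]
opening: 0.799
```

```bash
python3 look.py 30 wrist top
```

```text
[0.3538 0.2724 0.1188] beta -81.4 q6 105.1 t 25.58 F [ 0.3 -0.  -0.2] op 0.799 tilt [-0.0184 -0.0002]
fix twist [ 0.1 -2.1  0. ] qpos [ 0.42 -0.07  2.2   0.01  1.04  1.83]
```

View pics/wrist30.png

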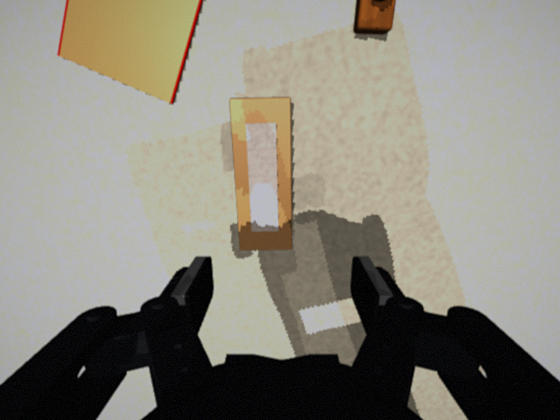

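View pics/top30.png

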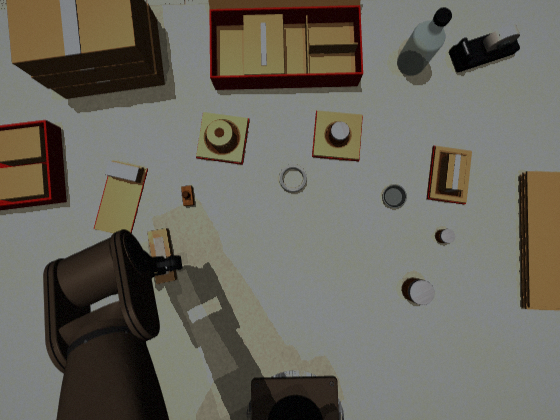

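move_arm:
  linear:
    - [0.006,0.018,-0.01]
    - [0,0,-0.015]
    - [0,0,-0.015]
    - [0,0,0]
    - [0,0,0]
  twist:
    - [0.1,-2.1,1.1]
    - [0,0,0]
    - [0,0,0]
    - [0,0,0]
    - [0,0,0]

```text
time: 26.0
eef_pos: [0.3631, 0.2871, 0.0762]
tcp_rot: [0.997, 0.082, 0.001, 0.002]
contact_force: [0.7, -0.4, -0.1]
opening: 0.796
```

```bash
python3 look.py 31 wrist
python3 - <<'E'
from h import *
c=ld('wrist31'); W=cloud(c); z=W[...,2]
hsv=cv2.cvtColor(c['img'],cv2.COLOR_BGR2HSV)
m=(z>.014)&(z<.027); m[300:]=0; m[:60]=0; m[:,:200]=0;m[:,340:]=0
n,l,s,_=cv2.connectedComponentsWithStats(m.astype(np.uint8)); i=1+np.argmax(s[1:,4]); print(s[i])
v,u=np.nonzero(l==i); X=np.array([ray(c,a,b,.02)[:2] for a,b in zip(u,v)])*1000; print(X.mean(0),cv2.minAreaRect(X.astype(np.float32)))
c=ld('top30'); W=cloud(c); z=W[...,2]; mm=(z>.040)&(z<.06); mm[:140]=0; mm[210:]=0; mm[:,:425]=0; mm[:,478:]=0
v,u=np.nonzero(mm); print('z',np.median(z[mm])); X=np.array([ray(c,a,b,.047)[:2] for a,b in zip(u,v)])*1000; print('carton',X.mean(0),cv2.minAreaRect(X.astype(np.float32)))
E
```

```text
[0.3628 0.2869 0.0762] beta -80.6 q6 106.6 t 26.05 F [-0.4 -0.9 -0.5] op 0.798 tilt [0.0005 0.0018]
fix twist [0.2 0.1 0. ] qpos [ 0.45  0.02  2.2  -0.    0.91  1.86]
[  237   122    73   175 11615]
[379.20800492 294.71991697] ((374.4308166503906, 293.8870544433594), (118.86673736572266, 43.63557434082031), 9.83574104309082)
z 0.047233967643649094
carton [ 544.48951487 -369.9835032 ] ((544.64599609375, -369.7532958984375), (43.02409744262695, 80.31620788574219), 80.61892700195312)
```

View pics/wrist31.png

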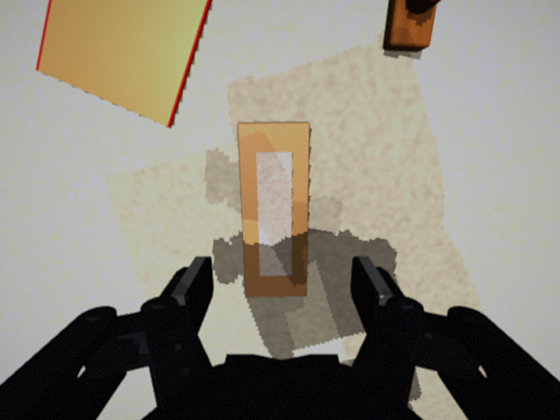

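move_arm:
  linear:
    - [-0.003,0.0045,-0.01]
    - [0,0,-0.01]
    - [0,0,-0.01]
    - [0,0,-0.01]
    - [0,0,0]
    - [0,0,0]
  twist:
    - [0.2,0.1,0.3]
    - [0,0,0]
    - [0,0,0]
    - [0,0,0]
    - [0,0,0]
    - [0,0,0]

```text
time: 26.55
eef_pos: [0.3617, 0.2908, 0.0339]
tcp_rot: [0.997, 0.083, 0.001, -0.001]
contact_force: [0.2, -0.0, 1.1]
opening: 0.8
```

```bash
python3 look.py 32
```

```text
[0.3617 0.2908 0.0339] beta -80.5 q6 106.7 t 26.55 F [ 0.2 -0.   1.1] op 0.8 tilt [ 0.0013 -0.0007]
fix twist [-0.1  0.1  0. ] qpos [0.46 0.11 2.21 0.   0.82 1.86]
```

move_arm:
  linear:
    - [-0.001,0,-0.007]
    - [0,0,-0.007]
    - [0,0,-0.006]
    - [0,0,0]
    - [0,0,0]
  twist:
    - [-0.1,0.1,0]
    - [0,0,0]
    - [0,0,0]
    - [0,0,0]
    - [0,0,0]

```text
time: 26.97
eef_pos: [0.3607, 0.2911, 0.0119]
tcp_rot: [0.997, 0.083, 0.0, 0.0]
contact_force: [0.6, -0.4, 0.2]
opening: 0.8
```

```bash
python3 look.py 33
```

```text
[0.3607 0.2911 0.0119] beta -80.5 q6 106.8 t 26.97 F [ 0.6 -0.4  0.2] op 0.8 tilt [0.0004 0.0001]
fix twist [0. 0. 0.] qpos [ 0.46  0.15  2.22 -0.    0.77  1.86]
```

move_arm:
  linear:
    - [0,0,0]
    - [0,0,0]
    - [0,0,0]
    - [0,0,0]
    - [0,0,0]
    - [0,0,0]
    - [0,0,0]
  twist:
    - [0,0,0]
    - [0,0,0]
    - [0,0,0]
    - [0,0,0]
    - [0,0,0]
    - [0,0,0]
    - [0,0,0]
  grip: 0.35

```text
time: 27.55
eef_pos: [0.3612, 0.2914, 0.0127]
tcp_rot: [0.997, 0.083, 0.001, -0.0]
contact_force: [0.9, 0.1, -1.2]
opening: 0.505
```

```bash
python3 look.py 34 wrist
```

```text
[0.3612 0.2914 0.0127] beta -80.5 q6 106.8 t 27.6 F [-0.5  0.6 -0.6] op 0.501 tilt [ 0.0011 -0.0002]
fix twist [-0.   0.1  0. ] qpos [ 0.46  0.15  2.22 -0.    0.77  1.86]
```

View pics/wrist34.png

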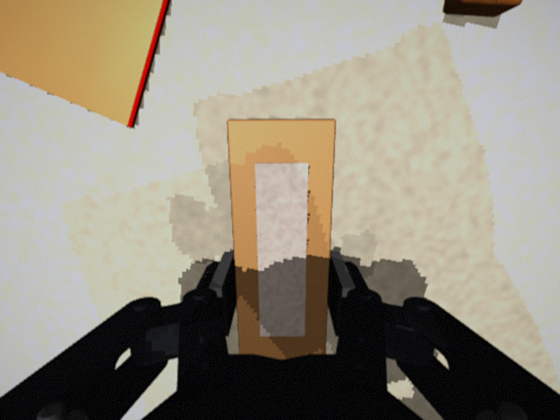

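The box is gripped straight (opening 0.50), leading end at row 120.

Run:
```python
from h import *
c=ld('wrist34'); p=ray(c,282,120.5,.02); a=np.radians(9.5); d=np.array([np.cos(a),np.sin(a)]); n=np.array([-d[1],d[0]]); e=p[:2]-[.3612,.2914]; print(p,e@d,e@n)
# cradle plan
a=np.radians(-14.1); d=np.array([np.cos(a),np.sin(a)]); O=np.array([519.2,390.8])
for x in (-60,-45,-30,0): print(x,'TCP(off 13.5)',O+(x-13.5)*d)
```

```text
[0.43310806 0.3034426  0.02      ] 0.07290948725242866 9.19138340863623e-06
-60 TCP(off 13.5) [447.91440688 408.70570337]
-45 TCP(off 13.5) [462.46248711 405.05147819]
-30 TCP(off 13.5) [477.01056734 401.39725301]
0 TCP(off 13.5) [506.10672779 394.08880266]
```

move_arm:
  linear:
    - [0,0,0.01]
    - [0,0,0.02]
    - [0,0,0.03]
    - [0,0,0.02]
    - [0,0,0]
    - [0,0,0]
  twist:
    - [0,0,0]
    - [0,0,0]
    - [0,0,0]
    - [0,0,0]
    - [0,0,0]
    - [0,0,0]

```text
time: 28.1
eef_pos: [0.3591, 0.2903, 0.0967]
tcp_rot: [0.997, 0.083, -0.001, 0.001]
contact_force: [-1.3, 1.1, -0.6]
opening: 0.509
```

```bash
python3 look.py 35
```

```text
[0.3591 0.2903 0.0967] beta -80.5 q6 106.8 t 28.1 F [-1.3  1.1 -0.6] op 0.509 tilt [-0.0006  0.0006]
fix twist [ 0.1 -0.1  0. ] qpos [ 0.46 -0.01  2.2  -0.    0.96  1.86]
```

move_arm:
  linear:
    - [0.011,0.012,0]
    - [0.015,0.017,0]
    - [0.015,0.017,0]
    - [0.015,0.017,0]
    - [0.015,0.017,0]
    - [0.015,0.017,0]
    - [0.01,0.012,0]
    - [0.004,0.004,0]
    - [0,0,0]
    - [0,0,0]
  twist:
    - [0,0,-2.5]
    - [0,0,-3.5]
    - [0,0,-3.5]
    - [0,0,-3.5]
    - [0,0,-3.5]
    - [0,0,-3.5]
    - [0,0,-2.5]
    - [0,0,-1]
    - [0,0,0]
    - [0,0,0]

```text
time: 28.93
eef_pos: [0.4558, 0.4036, 0.0818]
tcp_rot: [0.991, -0.131, -0.01, 0.006]
contact_force: [-0.1, 0.9, -0.4]
opening: 0.508
```

```bash
python3 look.py 36 wrist
```

```text
[0.4555 0.4033 0.0816] beta -105.1 q6 136.9 t 28.98 F [-0.8 -0.5 -1.5] op 0.505 tilt [-0.0098  0.006 ]
fix twist [ 0.5 -1.2  0. ] qpos [0.56 0.33 1.84 0.   1.   2.39]
```

View pics/wrist36.png

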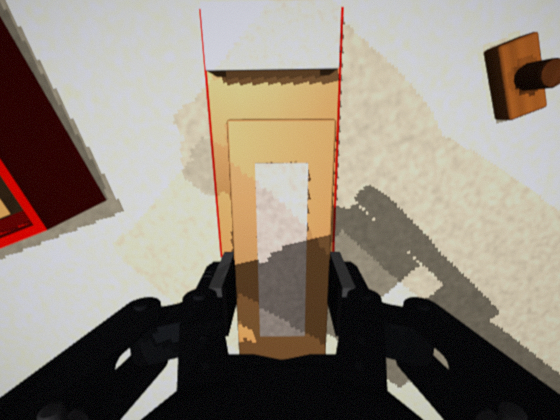

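move_arm:
  linear:
    - [0.001,0.003,-0.01]
    - [0,0,-0.01]
    - [0,0,-0.01]
    - [0,0,-0.01]
    - [0,0,0]
    - [0,0,0]
  twist:
    - [0.5,-1.2,1.0]
    - [0,0,0]
    - [0,0,0]
    - [0,0,0]
    - [0,0,0]
    - [0,0,0]

```text
time: 29.48
eef_pos: [0.4529, 0.4025, 0.0374]
tcp_rot: [0.992, -0.123, -0.002, 0.002]
contact_force: [0.3, -0.2, -1.3]
opening: 0.508
```

```bash
cat >> look.py <<'E'
aa=np.radians(-14.1); dd=np.array([np.cos(aa),np.sin(aa)]); nn=np.array([-dd[1],dd[0]]); e=s['eef_pos'][:2]*1000-[519.2,390.8]; print('cradle: boxcentre x',(e@dd+13).round(1),'y',(e@nn).round(1))
E
python3 look.py 37 wrist
```

```text
[0.4526 0.4024 0.0372] beta -104.1 q6 136.2 t 29.53 F [-0.6  0.2 -1.2] op 0.503 tilt [-0.0023  0.0025]
fix twist [ 0.3 -0.3  0. ] qpos [ 0.56  0.38  1.86 -0.    0.9   2.38]
cradle: boxcentre x -54.4 y -5.0
```

View pics/wrist37.png

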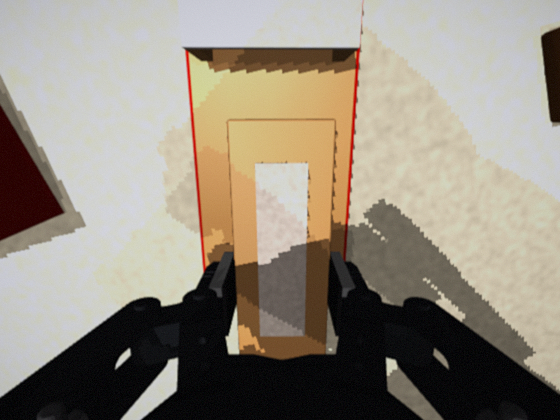

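move_arm:
  linear:
    - [0.001,0.005,-0.003]
    - [0,0,-0.004]
    - [0,0,-0.004]
    - [0,0,0]
    - [0,0,0]
  twist:
    - [0.3,-0.3,0]
    - [0,0,0]
    - [0,0,0]
    - [0,0,0]
    - [0,0,0]

```text
time: 29.95
eef_pos: [0.455, 0.4087, 0.0267]
tcp_rot: [0.992, -0.123, 0.001, -0.002]
contact_force: [0.3, 1.3, -0.9]
opening: 0.505
```

```bash
python3 look.py 38 wrist;  python3 - <<'E'
from h import *
c=ld('wrist38'); W=cloud(c); R,_=cv2.Rodrigues(np.array(c['rvec']))
m=(W[...,2]>.026)&(W[...,2]<.05); v,u=np.nonzero(m[:110]); print(len(u),u.min() if len(u) else 0,u.max() if len(u) else 0)
E
```

```text
[0.4549 0.4086 0.0267] beta -104.1 q6 136.5 t 30.0 F [ 0.6 -0.1 -0.7] op 0.503 tilt [ 0.0013 -0.0017]
fix twist [-0.2  0.2  0. ] qpos [0.57 0.4  1.86 0.   0.88 2.38]
cradle: boxcentre x -53.7 y 1.6
8918 187 386
```

View pics/wrist38.png

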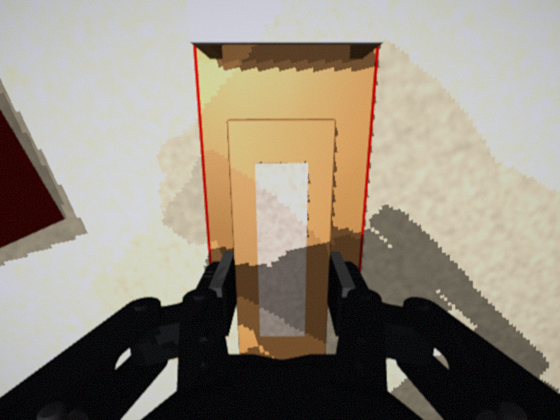

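move_arm:
  linear:
    - [-0.0005,-0.0015,-0.004]
    - [0,0,-0.003]
    - [0,0,-0.001]
    - [0,0,0]
  twist:
    - [-0.2,0.2,0]
    - [0,0,0]
    - [0,0,0]
    - [0,0,0]

```text
time: 30.33
eef_pos: [0.4547, 0.4071, 0.0185]
tcp_rot: [0.992, -0.123, 0.0, 0.0]
contact_force: [0.2, 0.0, -1.1]
opening: 0.505
```

```bash
python3 look.py 39
```

```text
[0.4547 0.4071 0.0185] beta -104.1 q6 136.4 t 30.33 F [ 0.2  0.  -1.1] op 0.505 tilt [0.0001 0.0002]
fix twist [0. 0. 0.] qpos [ 0.56  0.41  1.86 -0.    0.87  2.38]
cradle: boxcentre x -53.5 y 0.1
```

move_arm:
  linear:
    - [0.005,-0.00125,-0.0005]
    - [0.005,-0.00125,0]
    - [0.005,-0.00125,0]
    - [0.005,-0.00125,0]
    - [0.005,-0.00125,0]
    - [0,0,0]
    - [0,0,0]
  twist:
    - [0,0,0]
    - [0,0,0]
    - [0,0,0]
    - [0,0,0]
    - [0,0,0]
    - [0,0,0]
    - [0,0,0]

```text
time: 30.92
eef_pos: [0.4835, 0.4, 0.0182]
tcp_rot: [0.992, -0.123, 0.001, -0.0]
contact_force: [-0.1, 0.6, -1.3]
opening: 0.508
```

```bash
python3 look.py 40 wrist
```

```text
[0.4836 0.4    0.0183] beta -104.1 q6 134.5 t 30.97 F [ 0.1 -0.7 -0.8] op 0.504 tilt [ 0.0008 -0.0001]
fix twist [-0.   0.1  0. ] qpos [ 0.53  0.45  1.82 -0.    0.88  2.35]
cradle: boxcentre x -23.8 y 0.3
```

View pics/wrist40.png

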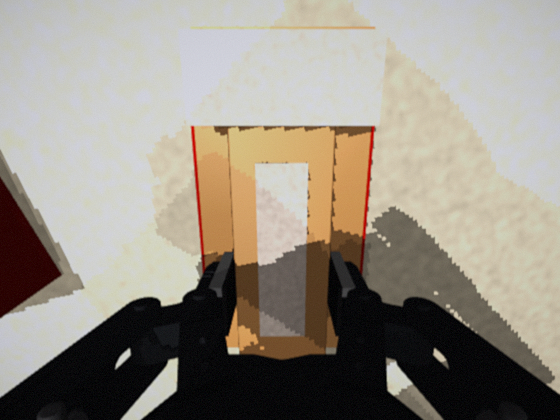

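move_arm:
  linear:
    - [0,0,-0.002]
    - [0,0,-0.001]
    - [0,0,0]
  twist:
    - [0,0,0]
    - [0,0,0]
    - [0,0,0]

```text
time: 31.22
eef_pos: [0.4835, 0.4001, 0.0152]
tcp_rot: [0.992, -0.123, 0.001, -0.0]
contact_force: [-0.2, 0.7, 0.1]
opening: 0.505
```

move_arm:
  linear:
    - [0.004,-0.001,0]
    - [0.004,-0.001,0]
    - [0.004,-0.001,0]
    - [0.003,-0.00075,0]
    - [0,0,0]
    - [0,0,0]
  twist:
    - [0,0,0]
    - [0,0,0]
    - [0,0,0]
    - [0,0,0]
    - [0,0,0]
    - [0,0,0]

```text
time: 31.72
eef_pos: [0.4996, 0.3962, 0.0152]
tcp_rot: [0.992, -0.123, 0.001, -0.0]
contact_force: [-0.4, -1.0, 0.6]
opening: 0.502
```

```bash
python3 look.py 41 wrist
```

```text
[0.4997 0.3962 0.0152] beta -104.1 q6 133.4 t 31.77 F [ 0.5 -1.  -0.8] op 0.5 tilt [ 0.0008 -0.0002]
fix twist [-0.   0.1  0. ] qpos [ 0.51  0.47  1.79 -0.    0.88  2.33]
cradle: boxcentre x -7.3 y 0.5
```

View pics/wrist41.png

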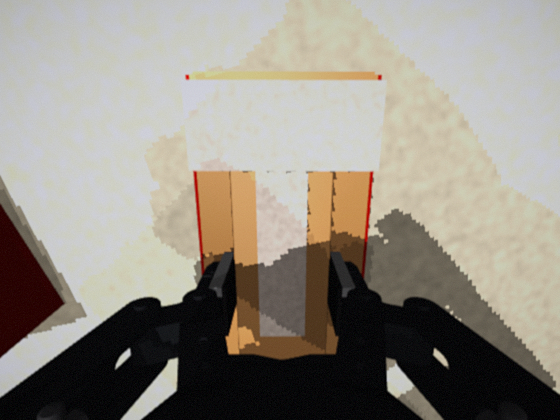

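Run:
```python
from h import *
c=ld('wrist41'); a=np.radians(-14.1); d=np.array([np.cos(a),np.sin(a)])
for v,z in ((171.5,.031),(171.5,.035),(80,.035)):
  p=ray(c,282,v,z); print(v,z,(p[:2]-[.4997,.3962])@d)
```

```text
171.5 0.031 0.05363012419982367
171.5 0.035 0.05428746391868121
80 0.035 0.08621183627899172
```

move_arm:
  linear:
    - [0.003,-0.0009,0]
    - [0.002,-0.0006,0]
    - [0.001,-0.0002,0]
    - [0,0,0]
    - [0,0,0]
  twist:
    - [0,0,0]
    - [0,0,0]
    - [0,0,0]
    - [0,0,0]
    - [0,0,0]

```text
time: 32.18
eef_pos: [0.5061, 0.3944, 0.0152]
tcp_rot: [0.992, -0.122, 0.001, -0.0]
contact_force: [-0.4, 0.9, 0.6]
opening: 0.507
```

```bash
python3 look.py 42 wrist
```

```text
[0.5061 0.3944 0.0152] beta -104.1 q6 133.0 t 32.23 F [0.1 0.8 0.2] op 0.508 tilt [ 0.0007 -0.0002]
fix twist [-0.   0.1  0. ] qpos [ 0.5   0.48  1.78 -0.    0.89  2.32]
cradle: boxcentre x -0.6 y 0.3
```

move_arm:
  linear:
    - [0,0,-0.001]
    - [0,0,-0.001]
  twist:
    - [0,0,0]
    - [0,0,0]

```text
time: 32.4
eef_pos: [0.5061, 0.3944, 0.0152]
tcp_rot: [0.992, -0.122, 0.0, 0.0]
contact_force: [-2.5, -2.0, 5.0]
opening: 0.5
```

move_arm:
  linear:
    - [0,0,0]
    - [0,0,0]
    - [0,0,0]
    - [0,0,0]
    - [0,0,0]
    - [0,0,0.01]
    - [0,0,0.03]
    - [0,0,0.04]
    - [0,0,0.03]
    - [0,0,0]
    - [0,0,0]
  twist:
    - [0,0,0]
    - [0,0,0]
    - [0,0,0]
    - [0,0,0]
    - [0,0,0]
    - [0,0,0]
    - [0,0,0]
    - [0,0,0]
    - [0,0,0]
    - [0,0,0]
    - [0,0,0]
  grip: 0.8

```text
time: 33.32
eef_pos: [0.5038, 0.3933, 0.13]
tcp_rot: [0.993, -0.122, -0.001, 0.002]
contact_force: [0.1, 0.2, -0.7]
opening: 0.8
```

```bash
python3 look.py 43 wrist
```

```text
[0.5045 0.3937 0.1307] beta -104.0 q6 133.0 t 33.37 F [0.2 1.7 1.4] op 0.804 tilt [-0.0004  0.0009]
fix twist [ 0.1 -0.1  0. ] qpos [ 0.5   0.32  1.75 -0.    1.08  2.32]
cradle: boxcentre x -2.0 y -0.8
```

View pics/wrist43.png

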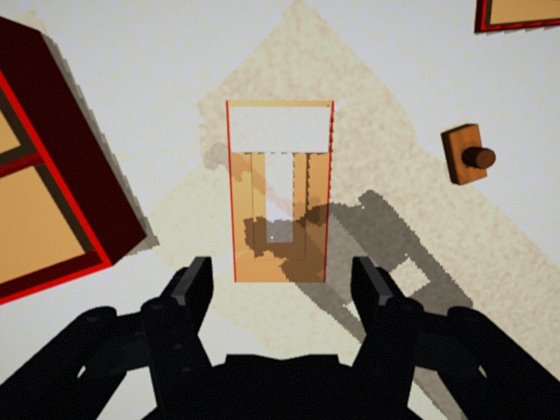

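Band, box and back edge of the plate are all visible. I measure the trailing end, move the arm clear and check everything from the top.

Run:
```python
from h import *
c=ld('wrist43'); cv2.imwrite('pics/w43c.png',cv2.resize(c['img'][90:300,210:350],None,fx=4,fy=2.8))
a=np.radians(-14.1); d=np.array([np.cos(a),np.sin(a)]); q=lambda v,z:(ray(c,281,v,z)[:2]@d)*1000
t=q(260.5,.023); print('trail from back edge',t-q(282,.003),'from band',q(153,.035)-t)
```

```text
trail from back edge 32.53953603580902 from band 93.56989455830148
```

move_arm:
  linear:
    - [0,-0.02,0.02]
    - [0,-0.035,0.01]
    - [0,-0.035,0]
    - [0,-0.035,0]
    - [0,-0.035,0]
    - [-0.005,-0.035,0]
    - [-0.005,-0.035,0]
    - [-0.005,-0.035,0]
    - [-0.005,-0.035,0]
    - [-0.005,-0.035,0]
    - [-0.005,-0.03,0]
    - [-0.005,-0.03,0]
    - [-0.005,-0.03,0]
    - [-0.005,-0.03,0]
    - [0,-0.03,0]
    - [0,-0.03,0]
    - [0,-0.03,0]
    - [0,0,0]
    - [0,0,0]
  twist:
    - [0,0,0]
    - [0,0,0]
    - [0,0,0]
    - [0,0,0]
    - [0,0,0]
    - [0,0,0]
    - [0,0,0]
    - [0,0,0]
    - [0,0,0]
    - [0,0,0]
    - [0,0,0]
    - [0,0,0]
    - [0,0,0]
    - [0,0,0]
    - [0,0,0]
    - [0,0,0]
    - [0,0,0]
    - [0,0,0]
    - [0,0,0]

```text
time: 34.95
eef_pos: [0.4383, -0.1727, 0.1377]
tcp_rot: [0.993, -0.12, -0.019, 0.0]
contact_force: [0.7, -0.5, -0.5]
opening: 0.801
```

```bash
python3 look.py 44 top scene
```

```text
[ 0.4386 -0.1716  0.138 ] beta -103.7 q6 71.0 t 35.05 F [ 0.7 -0.1 -0.2] op 0.797 tilt [-0.0186  0.0007]
fix twist [-0.2 -2.1 -0. ] qpos [-0.58 -0.04  2.13 -0.02  1.08  1.24]
cradle: boxcentre x 71.8 y -565.1
```

View pics/top44.png

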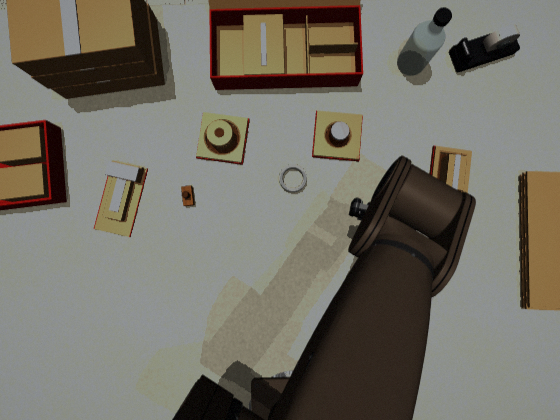

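View pics/scene44.png

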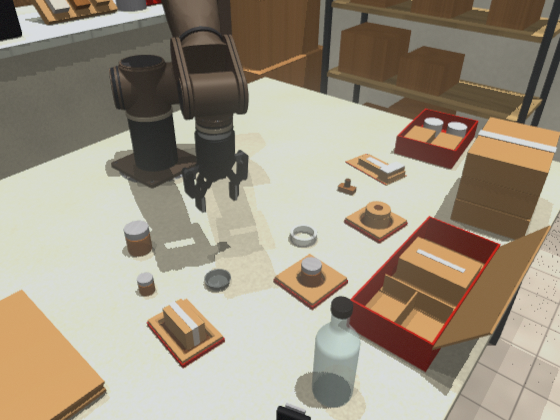

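Everything is in place. A last numeric check, then I hand in.

Run:
```python
from h import *
c=ld('top44'); W=cloud(c); z=W[...,2]
def f(n,b,zl,zh,zt):
    m=np.zeros((420,560),bool); m[b[1]:b[3],b[0]:b[2]]=1; m&=(z>zl)&(z<zh); v,u=np.nonzero(m); X=np.array([ray(c,a,d,zt)[:2] for a,d in zip(u,v)])*1000
    r=cv2.minAreaRect(X.astype(np.float32)); print(n,'z',np.median(z[m]).round(4),np.round(r[0],1),np.round(r[1],1),round(r[2],1))
f('tub',(195,112,255,165),.042,.06,.049); f('jar',(313,112,363,160),.046,.065,.053)
f('stamp',(172,180,202,212),.01,.06,.018); f('tape',(272,160,314,200),.012,.04,.022)
f('box visible',(95,180,150,235),.015,.028,.023)
sign_off()
```

```text
tub z 0.05 [646.6 154.6] [58.8 57.4] 88.5
jar z 0.0536 [ 643.9 -116.7] [40.2 41.1] 88.5
stamp z 0.0175 [510.8 234.8] [45.8 24.6] 7.8
tape z 0.0225 [544.6  -8.5] [62. 62.] 43.3
box visible z 0.0244 [507.2 386.7] [60.7 98. ] 76.1
the job is handed in; nothing more can be done
```

I packed the tub, the middle-sized jar, the carton and then the flat box, in that order, and handed the job in after about 35 s of the 120 s allowed.

**My last checks:**
- **Tub:** about 0.5 mm from the centre of its recess, with its top at the height expected when it sits on the floor.
- **Jar:** about 1 mm from the centre of its recess, sitting flat.
- **Carton:** about 2 mm from the centre and within about 1° of the recess, sitting flat. This was measured before the flat box was moved, because the arm blocked the top view at the end. The last scene picture shows it still in place.
- **Flat box:** lies under the band. Two camera measurements put its trailing end about 0.5 mm and 1.5 mm further in than home, leaving roughly 5 mm to the end stop.
- **Tape roll and stamp:** have not moved by more than 0.5 mm.

**Checks that disagreed:**
- The wrist and top cameras differed by 2–3 mm on the small nest. I used the top view, which agreed once I allowed for the wrist camera's own offset.
- The final cut-out of the flat box in the top view was not usable, because it came out 61 mm wide instead of 44 mm. I relied on the wrist view measurements for the box instead.

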